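De-static mixer blocks through the ioniser chute and weigh the batch

ROBOT

A 7-joint arm with a two-finger parallel gripper is mounted at the origin on the work surface. World frame = base frame: x ahead of the robot, y to its left, z up, the work surface at z = 0. Lengths are in m, angles in rad, forces in N, time in s.
With the tool pointing down it reaches from about 0.35 to 0.9 m from the base axis. Payload 8.1 kg.
Tool frame: the origin (TCP) lies at the very end of the fingers, on their centre line; the grasp point (between the pads) lies 19 mm behind it; z points along the fingers, y is the line along which they close (so a half turn about z gives the same grasp; the last joint's range is limited). The gripper opens to 92 mm and grips with 3 to 60 N. Pads are 19 mm wide; open, the fingers measure 130 mm over their backs; the gripper's body (75 mm by 190 mm) begins 47 mm behind the grasp point.
Start: joints at [1.142, 0.434, 0.025, 1.573, -0.012, 1.134, -0.075], TCP at [0.2, -0.592, 0.227] pointing down, gripper open.
Joint ranges: [-2.62, 2.62], [-0.44, 2.09], [-1.27, 1.32], [0.08, 2.57], [-1.32, 4.46], [0.12, 2], [-2.74, 2.74]. Speed limits (rad/s): [2.22, 2.22, 3.01, 3.01, 3.14, 3.14, 3.14].

INTERFACE

Orientations are given as a rotation vector (axis times angle).
In Python, from cell import observe, get_image, sign_off, find_in, trace, place_of gives the robot as it stands. The module is installed in compiled form; this text tells all that it offers.
- The arm moves only by the shell command python3 -m handwheel 'ROWS' [OPENING] [FORCE]. ROWS is JSON, a list of rows, each a list of 6 numbers: the shift along the tool's x, y, z each as a share of 0.02 m, from -1 to 1, then the turn, a rotation vector about the tool's x, y, z each as a share of 4 degrees, from -1 to 1. A call has 1 to 8 rows; each row shifts and turns the commanded pose from where the row before left it, along the tool's axes as they then stand; what a row does not reach is not made up. A row lasts 1/12 s, in which the tool goes at most 41.7 mm and 7.16 degrees, less where a joint would pass 70% of its speed; a pose out of reach is approached as far as the arm can. A call with a number of a shift or a turn outside -1 to 1 is refused whole. A call with a gripper value outside its range is refused whole. OPENING is the opening, from 0 (shut) to 1 (fully open), set as the call begins (- or left out, the last holds). The fingers move at their own pace and stop on an object; FORCE is the grip in N (left out, the last holds). Time passes only in rows, so rows that do not move let the fingers close. It gives the time, the measured TCP pose, the force, the opening and the grip force at its end, in the units of the state.
- observe(): the state, without advancing time (a new reading comes with each control period).
- get_image(name): name is "scene" or "top"; returns a dict with "image" (420x560x3 uint8, red, green, blue), "fx", "fy", "cx", "cy" (pixels), "k1" (the pictures are not rectified: a ray, as slopes to the right and down, at radius r is drawn at 1 + k1 r^2 times it, then the intrinsics apply), "position" and "orientation" of the camera in the world. Camera axes: x right, y down, z forward; pixel columns grow to the right and rows downward; lengths in m; the calibration is good to about 2 mm. A picture is of the moment at which its call begins. There is no depth.
- sign_off(): hands the job in; it is judged then, once.
Trained networks look in the newest picture that a camera, given by its name, has taken for a name from the list of things; names that differ only in an ending like _2 or _b are one class to them, and where a whole thing is asked for, a point or a joint stands for the part that bears it (a point fixed in the world has none). Each returns a list of dicts, best first, with "score" (0 to 1); they miss things now and then, are a little off and sometimes report something else, mostly with a low value. They report only what shows in the picture. A call takes as long as a camera call. They do not tell look-alikes from the thing itself.
- find_in(label, camera): "rect" ([centre column, centre row, width, height] as shares, 0 to 1, of the picture: columns of its width, rows of its height, round what is visible of it).
- trace(label, camera): "region" (420x560 bool, what is visible of it) and "rect" ([centre column, centre row, width, height] as shares, 0 to 1, of the picture: columns of its width, rows of its height, round what is visible of it).
- place_of(label, camera): "point" ([column, row] as shares, 0 to 1, of the picture: columns of its width, rows of its height: a listed point, or the origin of a listed thing).
The state is a dict: "clock": time; "joints": joint angles; "dq": joint speeds; "joint_efforts": joint torques, N m; "position": TCP position; "ee_rot": TCP orientation; "force": force on the tool from outside, world axes, zero at the start; "ft_torque": the same for the moment, N m; "width": opening from 0.0 (shut) to 1.0 (fully open); "gripper_force": force on a finger pad.
Only numpy, scipy, OpenCV 4.12 (cv2) and the standard library are available. Lean on these libraries where they do the work, as an engineer would, in place of code of your own. Each camera call takes 0.05 s, during which the arm holds its last target. There are 200 camera calls.

TASK

The mixer blocks have to be freed of static and weighed together. Slide the vise jaw fully open and take the finished block out, then put that block and every other mixer block lying on the bench on the upper part of the ioniser chute, so that they all wait there behind its closed gate; only then hold the catch dish by its handle under the chute's mouth, push the paddle in with it and catch all the blocks as they slide off. Finally stand the dish with all the blocks centrally on the balance pan and let go, without disturbing the bottles and the beaker.

Things in the scene. Friction and masses are not known exactly. Their poses are not given: they have to be found in the camera images.
- chute: fixed ioniser chute: open steel trough 330 mm long, 86 mm wide inside, walls 30 mm above its floor, sloping at 30 degrees; a lifting gate 60 mm before its mouth. Origin on the bench below the mouth edge; +x level uphill (mouth faces -x). Floor height is 125 mm + 0.577 x. Gate guides and an arch (ioniser bar) stand over it from x = -10 to 105 mm, up to 290 mm high; stand from 80 mm
- mouth (a point): middle of the mouth edge, on the trough's floor, 125 mm above the bench (underside 116 mm); axes as chute. With the paddle pressed the blocks drop off here towards chute -x, landing up to 100 mm from the edge.
- load (a point): point on the trough's floor 250 mm up the slope from the mouth (216 mm level), 250 mm above the bench; axes as chute. Lay blocks here crosswise (their 64 mm across the trough, so that they tumble off the mouth without jamming); the floor is slick, they slide to the gate and queue by themselves. Held flat, let a block go with its underside's middle 12 to 25 mm above this point
- paddle (a joint): paddle under the mouth, m: 0 out, grows to 0.03 when pushed uphill (chute +x). A spring pushes it back (about 1.5 to 3.5 N); it lifts the gate 1.7 mm per mm, so the gate is fully up at 0.03 and shuts again when let go
- paddle_face (a point): centre of the paddle's front face (100 mm wide, from 65 to 110 mm above the bench), 20 mm uphill of the mouth edge when out; moves with the paddle. The dish standing on the bench (rim 50 mm) is too low to touch it; raised by 40 mm its +x end wall meets it and its rim passes below the trough
- vise: fixed small vise, 200 x 70 mm, bed 30 mm high; origin on the bench below the clamped block's middle; x along the slide: fixed jaw at +x, moving jaw at -x
- jaw (a joint): moving jaw, m: 0 shut on the block, opens towards vise -x to 0.045 (fully open, hard stop); stays where it is left, slides with about 4 N. While shut, its lip covers the last 11 mm of the block's top
- jaw_grip (a point): grip point on the moving jaw's upright post, 16 mm (along the slide) x 18 mm (across), 102 mm above the bench; the post stands free from 75 to 126 mm; axes as vise; moves with the jaw
- block0: white polymer mixer block, 64 x 34 x 34 mm, 70 g, with two bores across it and one along it; origin at the centre of its underside, x along its 64 mm length, z up as it lies at first (any long side may end up below). It starts clamped in the vise, lying on the bed 30 mm above the bench with its length along the slide, its sides free
- dish: loose steel catch dish, 160 (x) x 130 (y) x 50 mm high, walls 4 mm, floor 4 mm, 200 g; origin at the centre of its underside, z up. An upright tab handle stands on its -x end
- dish_grip (a point): grip point on the handle, 85 mm from the dish's middle towards its -x, 83 mm above its underside: an upright plate 10 mm thick (dish x), 40 mm wide (dish y), free from 50 to 107 mm, its top part faced with black rubber. Grip it across its thickness (fingers closing along dish x)
- balance: fixed laboratory balance, white housing 250 x 200 x 50 mm; origin on the bench below the pan's middle, display towards -x
- pan (a point): middle of the top of the round steel pan, 150 mm across, 66 mm above the bench
- bottle_a: bystander: glass jar with red cap, 80 mm across, 170 mm high; origin at its base
- bottle_b: bystander: glass jar with blue cap, 70 mm across, 150 mm high; origin at its base
- beaker: bystander: glass beaker, 70 mm across, 90 mm high; origin at its base
- block0_center (a point): centre of block0
- block1: white polymer mixer block, lying loose on the bench (may be absent), 64 x 34 x 34 mm, 70 g, with two bores across it and one along it; origin at the centre of its underside, x along its 64 mm length, z up as it lies at first (any long side may end up below)
- block1_center (a point): centre of block1
- block2: white polymer mixer block, lying loose on the bench (may be absent), 64 x 34 x 34 mm, 70 g, with two bores across it and one along it; origin at the centre of its underside, x along its 64 mm length, z up as it lies at first (any long side may end up below)
- block2_center (a point): centre of block2
- block3: white polymer mixer block, lying loose on the bench (may be absent), 64 x 34 x 34 mm, 70 g, with two bores across it and one along it; origin at the centre of its underside, x along its 64 mm length, z up as it lies at first (any long side may end up below)
- block3_center (a point): centre of block3
Not all that is in view belongs to the job. What is shaped like the block3 but green or red is not meant. Leave any blue look-alike of the block1 alone.

How it is judged:
By the outcome, as a careful person would: the job done as asked, in the order asked, and still so for the second after the job is handed in, with the robot touching nothing.
Of block1, block2, block3 only 2 to 3 are there at a start; the rules pass over those that are not, and their reading is None.
At some moment in a run one of dish, block1, block2, block3 may be knocked a few centimetres aside while the robot is not near it.
Once in a run the grip may slacken for a moment while it holds something.
It also fails if it takes over 208 s, if anything falls off the work surface, if the arm or the gripper's body presses on something with over 40 N, if the wrist force passes 120 N, or if a joint passes its speed limit or range.

## Working session

There is one attempt and no reset: what is moved stays moved. The work goes in short steps, Python scripts to look and compute and a shell command to move; the robot and the scene stay as the last step left them, time stands still between calls to the robot, and variables do not carry over. Pictures are saved under pics/ and viewed, at most 14 in all, crops included, and the job is handed in when it is done.

```bash
mkdir -p pics; cat > h.py <<'E'
import numpy as np, cv2
from scipy.spatial.transform import Rotation as R
from cell import observe, get_image, sign_off, find_in, trace, place_of
W,H=560,420
def cam(n):
    return get_image(n)
def ori(c):
    o=np.array(c["orientation"],float)
    return R.from_rotvec(o).as_matrix() if o.size==3 else (o if o.shape==(3,3) else R.from_quat(o).as_matrix())
def K(c): return np.array([[c["fx"],0,c["cx"]],[0,c["fy"],c["cy"]],[0,0,1]])
def ray(c,u,v):
    p=cv2.undistortPoints(np.array([[[u,v]]],float),K(c),np.array([c["k1"],0,0,0,0.]))[0,0]
    return ori(c)@np.array([p[0],p[1],1.])
def at_z(c,u,v,z):
    d=ray(c,u,v); P=np.array(c["position"]); return P+d*(z-P[2])/d[2]
def proj(c,X):
    M=ori(c).T; p=(np.atleast_2d(X)-np.array(c["position"]))@M.T
    s=p[:,:2]/p[:,2:]; r2=(s**2).sum(1,keepdims=True); s=s*(1+c["k1"]*r2)
    return s*[c["fx"],c["fy"]]+[c["cx"],c["cy"]]
def tri(c1,p1,c2,p2):
    A=np.zeros((3,3));b=np.zeros(3)
    for c,p in((c1,p1),(c2,p2)):
        d=ray(c,*p);d/=np.linalg.norm(d);M=np.eye(3)-np.outer(d,d);A+=M;b+=M@np.array(c["position"])
    return np.linalg.solve(A,b)
def save(c,f,crop=None,s=1):
    im=c["image"][:,:,::-1]
    if crop: im=im[crop[1]:crop[3],crop[0]:crop[2]]
    cv2.imwrite("pics/"+f,cv2.resize(im,None,fx=s,fy=s,interpolation=cv2.INTER_CUBIC))
def top_rect(mask): # min-area rect of mask
    c,_=cv2.findContours(mask.astype(np.uint8),0,1); c=max(c,key=cv2.contourArea); return cv2.minAreaRect(c)
E
python3 - <<'E'
from h import *
s=observe();print(s)
t=cam("top");save(t,"top0.png",s=1.4);
c=cam("scene");save(c,"scene0.png",s=1.4)
for x in(t,c):print({k:v for k,v in x.items() if k!="image"})
for n in["chute","mouth","load","paddle_face","vise","jaw_grip","block0","dish","dish_grip","balance","pan","bottle_a","beaker","block1"]:
    for m in("top","scene"):
        print(n,m,[(round(d["score"],2),round(d["point"][0]*W),round(d["point"][1]*H)) for d in place_of(n,m)][:8])
E
```

```text
{'clock': 0.0, 'joints': array([ 1.14242239,  0.43518754,  0.02498735,  1.57414106, -0.01161402,
        1.13399526, -0.07511587]), 'dq': array([-0.00021598,  0.00173823, -0.00129454, -0.00097608,  0.00033176,
       -0.00157747, -0.00275689]), 'joint_efforts': array([-3.65080505e-04, -6.67845011e+01,  9.84906927e-01, -3.14462686e+01,
       -6.04222692e-02,  4.28609911e-02,  1.81037103e-04]), 'position': array([ 0.19979559, -0.59164112,  0.22595016]), 'ee_rot': array([-3.09851811e+00, -5.09052505e-01,  6.13659651e-04]), 'force': array([-0.52787616,  0.67339976, -0.25325363]), 'ft_torque': array([-0.05306056, -0.00810646, -0.02324527]), 'gripper_force': 0.0, 'width': 0.9965891371214388}
{'fx': 401.5717876703255, 'fy': 401.5717876703255, 'cx': 281.05817830543657, 'cy': 204.6270551775491, 'k1': -0.0733853581951057, 'position': array([0.30647514, 0.05607451, 1.3765422 ]), 'orientation': array([-2.15455681,  2.13518405, -0.18226264])}
{'fx': 412.8843501868129, 'fy': 412.8843501868129, 'cx': 275.67172424027285, 'cy': 210.7822531230936, 'k1': -0.10493048191941255, 'position': array([0.6973
[... 849 characters left out ...]
.6, 341, 231)]
dish_grip scene [(0.77, 275, 147), (0.63, 336, 267), (0.16, 280, 189)]
balance top [(0.73, 392, 205)]
balance scene [(0.77, 222, 126)]
pan top [(0.75, 397, 201)]
pan scene [(0.92, 214, 107)]
bottle_a top [(0.92, 369, 147), (0.89, 288, 136), (0.59, 193, 239)]
bottle_a scene [(0.76, 160, 172), (0.71, 176, 266), (0.5, 340, 392)]
beaker top [(0.83, 164, 200)]
beaker scene [(0.65, 339, 395)]
block1 top [(0.76, 240, 276), (0.75, 345, 272), (0.67, 338, 177), (0.67, 265, 237), (0.59, 337, 173), (0.58, 210, 291), (0.49, 198, 225), (0.49, 266, 236)]
block1 scene [(0.82, 212, 193), (0.75, 338, 270), (0.72, 348, 318), (0.72, 321, 238), (0.67, 378, 245), (0.66, 416, 271), (0.54, 314, 144)]
```

View pics/top0.png

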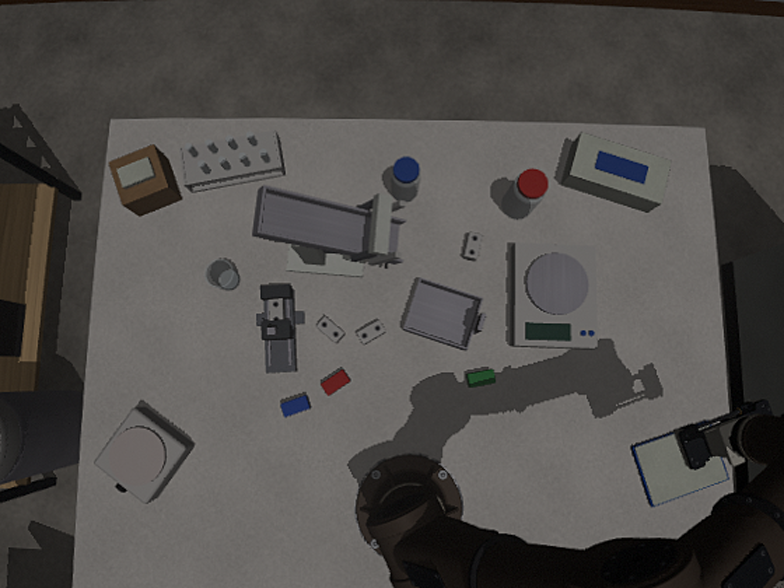

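View pics/scene0.png

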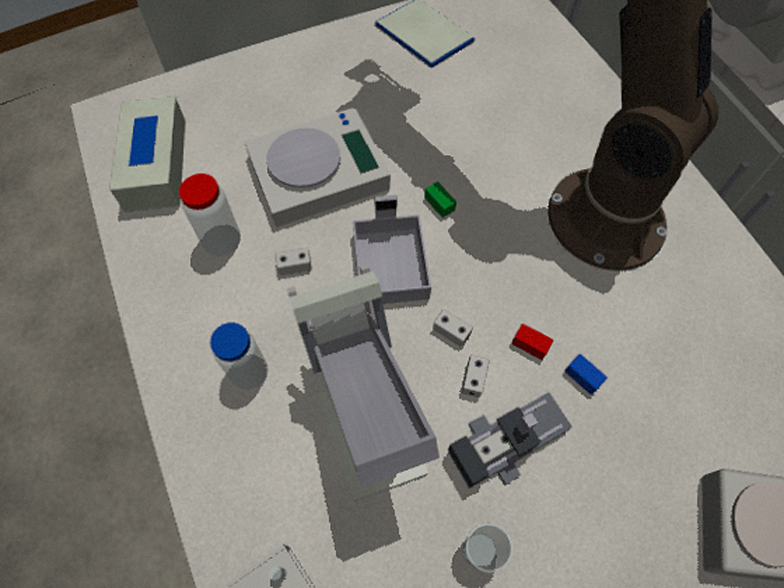

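The top view shows three loose white blocks (native pixels 337,175; 236,234; 264,236) and block0 in the vise (198,220). The look-alikes are red (239,272), blue (211,289) and green (343,269), so I'll leave those alone. The real balance is at (396,203), and its double at (100,325) is not meant. The chute mouth faces right, which is world -y.

```bash
cat >> h.py <<'E'
from scipy.optimize import minimize
def box(l,w,z0,z1,x0=0):
    return np.array([[x0+sx*l/2,sy*w/2,z] for sx in(-1,1) for sy in(-1,1) for z in(z0,z1)])
def place(P,q):
    c,s=np.cos(q[2]),np.sin(q[2]); return np.c_[q[0]+c*P[:,0]-s*P[:,1],q[1]+s*P[:,0]+c*P[:,1],P[:,2]]
def raster(c,parts,q):
    m=np.zeros((H*4,W*4),np.uint8)
    for P in parts:
        h=cv2.convexHull(((proj(c,place(P,q))+.5)*4*16).astype(np.int32)); cv2.fillConvexPoly(m,h,1,shift=4)
    return cv2.resize(m.astype(np.float32),(W,H),interpolation=cv2.INTER_AREA)
def fit(views,parts,q0):
    f=lambda q:sum(np.abs(raster(c,parts,q)-m).sum() for c,m in views)
    best=None
    for dy in(0,.4,-.4):
        q=np.array(q0)+[0,0,dy]
        r=minimize(f,q,method="Nelder-Mead",options=dict(initial_simplex=q+np.array([[0,0,0],[.012,0,0],[0,.012,0],[0,0,.3]]),xatol=1e-4,fatol=.2,maxiter=160))
        if best is None or r.fun<best.fun: best=r
    return best.x,best.fun,[float(m.sum()) for c,m in views]
BLK=[box(.064,.034,0,.034)]
DISH=[box(.16,.13,0,.05),box(.01,.04,.0,.107,-.085)]
def white(c):
    h=cv2.cvtColor(c["image"],cv2.COLOR_RGB2HSV); return h
E
python3 - <<'E'
from h import *
t=cam("top");c=cam("scene")
for m,z in(("mouth",.125),("load",.25)):
  d=place_of(m,"top")[0]["point"]; print(m,at_z(t,d[0]*W,d[1]*H,z))
d=place_of("pan","top")[0]["point"]; e=place_of("pan","scene")[0]["point"];print("pan",at_z(t,d[0]*W,d[1]*H,.066),at_z(c,e[0]*W,e[1]*H,.066))
d=place_of("jaw_grip","top")[0]["point"]; e=place_of("jaw_grip","scene")[0]["point"];print("jaw",at_z(t,d[0]*W,d[1]*H,.102),at_z(c,e[0]*W,e[1]*H,.102))
T={n:trace(l,n) for n,l in(("top","block1"),("scene","block1"))}
D={n:trace("dish",n) for n in("top","scene")}
L={"top":t,"scene":c}
def cents(l):
    for n in L:
        for d in l[n]:
            r=d["region"]; ys,xs=np.nonzero(r); col=L[n]["image"][r].mean(0); print(n,round(d["score"],2),xs.mean().round(1),ys.mean().round(1),r.sum(),col.round(),at_z(L[n],xs.mean(),ys.mean(),.025).round(3))
cents(T);cents(D)
def near(l,n,u,v):
    return min(l[n],key=lambda d:np.hypot(np.nonzero(d["region"])[1].mean()-u,np.nonzero(d["region"])[0].mean()-v))["region"].astype(np.float32)
for nm,(a,b) in dict(A=((337,175),(209,186)),B=((236,234),(339,268)),C=((264,236),(323,234))).items():
    q0=list(at_z(t,*a,.02)[:2])+[0.]
    best=min((fit([(t,near(T,"top",*a)),(c,near(T,"scene",*b))],BLK,[q0[0],q0[1],y]) for y in(0,1.2)),key=lambda r:r[1]);print(nm,best)
q0=list(at_z(t,315,225,.02)[:2])+[2.0]
print("dish",[fit([(t,near(D,"top",315,225)),(c,near(D,"scene",277,185))],DISH,[q0[0],q0[1],y]) for y in(1.3,)])
save(t,"crop0.png",(170,120,450,290),2.8)
E
```

```text
mouth [0.60622037 0.03034959 0.125     ]
load [0.6252831  0.25619415 0.25      ]
pan [ 0.51703073 -0.34317157  0.066     ] [0.42738596 0.10056222 0.066     ]
jaw [0.40106146 0.32348856 0.102     ] [0.40465092 0.30582882 0.102     ]
top 0.73 236.1 235.2 207 [96. 94. 92.] [0.415 0.191 0.025]
top 0.69 343.0 269.9 180 [30. 61. 35.] [ 0.302 -0.168  0.025]
top 0.64 210.7 289.8 223 [36. 48. 87.] [0.234 0.271 0.025]
top 0.62 197.4 220.7 188 [88. 86. 85.] [0.463 0.323 0.025]
top 0.61 336.4 175.9 216 [87. 85. 84.] [ 0.624 -0.15   0.025]
top 0.57 240.1 272.5 182 [95. 31. 31.] [0.291 0.175 0.025]
top 0.48 265.5 236.7 201 [98. 96. 95.] [0.411 0.092 0.025]
top 0.19 394.7 211.2 4638 [90. 89. 90.] [ 0.502 -0.35   0.025]
scene 0.86 380.1 244.0 395 [130.   6.   4.] [0.296 0.18  0.025]
scene 0.8 417.9 267.2 437 [ 13.  52. 121.] [0.241 0.272 0.025]
scene 0.76 208.5 185.9 390 [126. 125. 120.] [ 0.631 -0.153  0.025]
scene 0.66 339.2 269.0 391 [138. 137. 133.] [0.421 0.195 0.025]
scene 0.61 322.9 234.0 463 [128. 126. 122.] [0.415 0.096 0.025]
scene 0.61 314.0 142.6 359 [10. 75. 27.] [ 0.31  -0.164  0.025]
scene 0.57 351.7 318.9 418 [134. 133. 129.] [0.451 0.315 0.025]
top 0.86 317.4 224.2 1978 [83. 81. 85.] [ 0.455 -0.083  0.025]
top 0.36 158.1 195.8 436 [76. 77. 77.] [0.548 0.463 0.025]
scene 0.67 371.1 307.6 631 [57. 60. 63.] [0.397 0.31  0.025]
scene 0.6 280.7 180.0 2831 [106. 105. 110.] [ 0.447 -0.091  0.025]
A (array([ 0.62915563, -0.15495083, -0.255782  ]), np.float64(117.25), [216.0, 390.0])
B (array([0.41723821, 0.19219133, 0.86536445]), np.float64(76.625), [207.0, 391.0])
C (array([0.41296953, 0.0928235 , 2.09296481]), np.float64(49.6875), [201.0, 463.0])
dish [(array([ 0.45743464, -0.07935704,  1.27156288]), np.float64(627.4375), [1978.0, 2831.0])]
```

View pics/crop0.png

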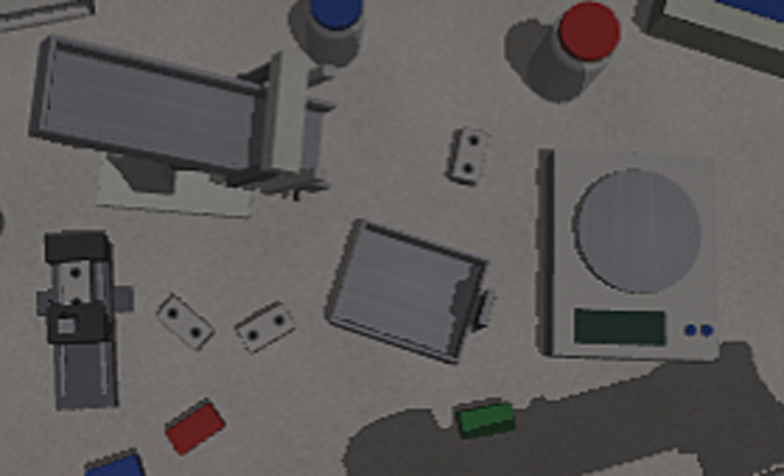

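```bash
cat >> h.py <<'E'
def go(p,yaw=None):
    """shift (tool axes after yaw turn, units of 20mm) and yaw turn (units of 4deg) to reach p (TCP) with tool-x heading yaw"""
    s=observe(); Rm=R.from_rotvec(s["ee_rot"]).as_matrix(); y0=np.arctan2(Rm[1,0],Rm[0,0])
    dy=0 if yaw is None else (yaw-y0+np.pi)%(2*np.pi)-np.pi   # tool z is down: world +yaw = tool -z turn
    R2=R.from_euler("z",dy).as_matrix()@Rm
    sh=R2.T@(np.array(p)-s["position"])/.02
    print("pos",s["position"].round(4),"yaw",round(y0,3),"tilt",Rm[:2,2].round(3),"t",round(s["clock"],1),"w",round(s["width"]*92,1),"gf",round(s["gripper_force"],1),"F",np.round(s["force"],1),"j7",round(s["joints"][6],2))
    print("SHIFT",sh.round(2),"TURNz",round(-np.degrees(dy)/4,2))
E
python3 - <<'E'
from h import *
t=cam("top");c=cam("scene")
save(c,"sc1.png",(180,180,460,380),2.8)
for p in[((187.9,133.6),.316),((180.7,167.5),.316),((288.6,156.8),.151),((286.8,186.8),.151)]: print(at_z(t,*p[0],p[1]).round(4))
print("post",at_z(t,194,236,.126),tri(t,(194,236),c,(372,300)))
B0=[box(.064,.034,.03,.064)]
T=trace("block1","top");S=trace("block1","scene")
f=lambda l,u,v:min(l,key=lambda d:np.hypot(d["rect"][0]*W-u,d["rect"][1]*H-v))["region"].astype(np.float32)
print("b0",fit([(t,f(T,197,221)),(c,f(S,352,319))],B0,[.455,.315,0]))
print("pan",at_z(t,397.5,202.5,.066))
for n,cc in(("top",t),("scene",c)):
  for l in("chute","vise","jaw_grip"):
    for d in trace(l,n)[:1]: print(n,l,d["score"],(np.array(d["rect"])*[W,H,W,H]).round(1))
E
```

```text
[0.671  0.3027 0.316 ]
[0.5745 0.3177 0.316 ]
[0.6542 0.0195 0.151 ]
[0.5576 0.0246 0.151 ]
post [0.40340707 0.31242763 0.126     ] [0.4087552  0.31100448 0.10844705]
b0 (array([0.46049136, 0.31686886, 0.08783466]), np.float64(211.75), [185.0, 413.0])
pan [ 0.52582464 -0.34791337  0.066     ]
top chute 0.63 [233.  163.6 103.9  62.2]
top vise 0.81 [200.  235.2  36.4  65.3]
top jaw_grip 0.86 [197.3 237.4  21.3  16.4]
scene chute 0.72 [258.8 273.  110.2 168.3]
scene vise 0.82 [365.1 314.2  80.4  66.4]
scene jaw_grip 0.71 [368.3 307.1  33.9  33. ]
```

View pics/sc1.png

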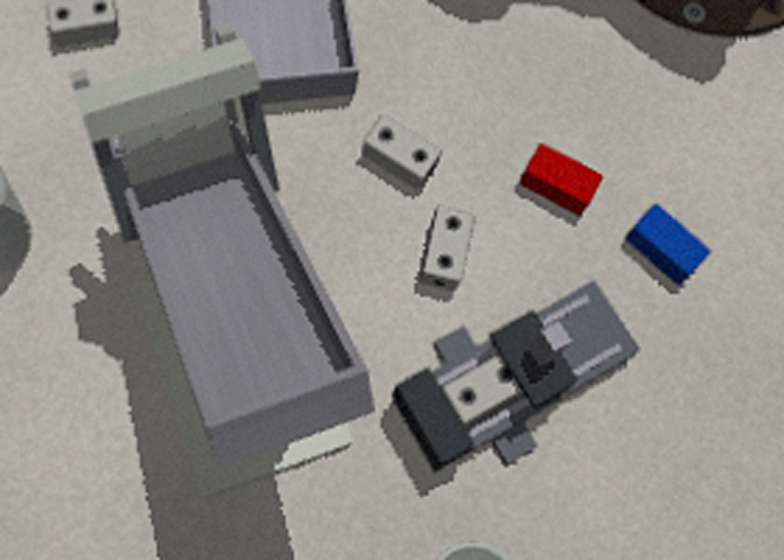

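The crop shows the post top at scene pixel (378.6,299.6), which agrees with the top view. The vise points along about +x, yawed roughly 0.085 rad. Block choice is confirmed: three white loose ones plus the clamped one. Moving now.

```bash
A='[[0.94,-0.64,-0.23,0,0,0]]'
python3 -m handwheel '[[0.94,-0.64,-0.23,0,0,0],[0.94,-0.64,-0.23,0,0,0],[0.94,-0.64,-0.23,0,0,0],[0.94,-0.64,-0.23,0,0,0],[0.94,-0.64,-0.23,0,0,0],[0.94,-0.64,-0.23,0,0,0],[0.94,-0.64,-0.23,0,0,0],[0.94,-0.64,-0.23,0,0,0]]'
python3 -m handwheel '[[0.94,-0.64,-0.23,0,0,0],[0.94,-0.64,-0.23,0,0,0],[0.94,-0.64,-0.23,0,0,0],[0.94,-0.64,-0.23,0,0,0],[0.94,-0.64,-0.23,0,0,0],[0.94,-0.64,-0.23,0,0,0],[0.94,-0.64,-0.23,0,0,0],[0.94,-0.64,-0.23,0,0,0]]'
python3 - <<'E'
from h import *
c=cam("scene");print("post scene",at_z(c,378.6,299.6,.126))
go((.403,.312,.25)); go((.403,.312,.25),np.pi+.085)
E
```

```text
clock: 3.27
position: [0.3103, -0.4461, 0.2639]
ee_rot: [3.1, 0.509, 0.0]
force: [0.5, 0.7, -0.5]
width: 1.003
gripper_force: 0.0
clock: 3.93
position: [0.42, -0.3009, 0.3007]
ee_rot: [3.1, 0.509, 0.0]
force: [0.3, 0.7, -0.1]
width: 0.998
gripper_force: 0.0
post scene [0.40546056 0.31364751 0.126     ]
pos [ 0.4236 -0.2965  0.3017] yaw 0.331 tilt [0.003 0.001] t 4.0 w 92.2 gf 0.0 F [3.6 4.4 0.6] j7 -0.77
SHIFT [  8.91 -29.11   2.62] TURNz -0.0
pos [ 0.4236 -0.2965  0.3017] yaw 0.331 tilt [0.003 0.001] t 4.0 w 92.2 gf 0.0 F [3.6 4.4 0.6] j7 -0.77
SHIFT [-1.56 30.4   2.57] TURNz -41.47
```

```bash
python3 -m handwheel '[[0.3,-0.97,0,0,0,0],[0.3,-0.97,0,0,0,0],[0.3,-0.97,0,0,0,0],[0.3,-0.97,0,0,0,0],[0.3,-0.97,0,0,0,0],[0.3,-0.97,0,0,0,0],[0.3,-0.97,0,0,0,0],[0.3,-0.97,0,0,0,0]]' >/dev/null
python3 -m handwheel '[[0.3,-0.97,0,0,0,0],[0.3,-0.97,0,0,0,0],[0.3,-0.97,0,0,0,0],[0.3,-0.97,0,0,0,0],[0.3,-0.97,0,0,0,0],[0.3,-0.97,0,0,0,0],[0.3,-0.97,0,0,0,0],[0.3,-0.97,0,0,0,0]]' >/dev/null
python3 -m handwheel '[[0.3,-0.97,0,0,0,0],[0.3,-0.97,0,0,0,0],[0.3,-0.97,0,0,0,0],[0.3,-0.97,0,0,0,0],[0.3,-0.97,0,0,0,0],[0.3,-0.97,0,0,0,0],[0.3,-0.97,0,0,0,0],[0.3,-0.97,0,0,0,0]]'
python3 -m handwheel '[[0.3,-0.97,0,0,0,0],[0.3,-0.97,0,0,0,0],[0.3,-0.97,0,0,0,0],[0.3,-0.97,0,0,0,0],[0.3,-0.97,0,0,0,0],[0.3,-0.97,0,0,0,0],[0,0,0,0,0,-1],[0,0,0,0,0,-1]]' >/dev/null
for i in 1 2 3 4 ; do python3 -m handwheel '[[0,0,0,0,0,-1],[0,0,0,0,0,-1],[0,0,0,0,0,-1],[0,0,0,0,0,-1],[0,0,0,0,0,-1],[0,0,0,0,0,-1],[0,0,0,0,0,-1],[0,0,0,0,0,-1]]' >/dev/null; done
python3 -m handwheel '[[0,0,0,0,0,-1],[0,0,0,0,0,-1],[0,0,0,0,0,-1],[0,0,0,0,0,-1],[0,0,0,0,0,-1],[0,0,0,0,0,-1],[0,0,0,0,0,-1],[0,0,0,0,0,-0.5]]'
python3 - <<'E'
from h import *
go((.4045,.313,.085),np.pi+.085)
E
```

```text
clock: 5.98
position: [0.4068, 0.1862, 0.3004]
ee_rot: [3.1, 0.509, 0.001]
force: [-0.1, 0.1, 0.3]
width: 0.998
gripper_force: 0.0
clock: 9.98
position: [0.404, 0.3069, 0.3002]
ee_rot: [-0.133, 3.139, -0.0]
force: [0.0, 0.3, 0.1]
width: 0.996
gripper_force: 0.0
pos [0.404  0.3069 0.3002] yaw -3.057 tilt [ 0. -0.] t 10.0 w 91.6 gf 0.0 F [0.  0.3 0.1] j7 0.49
SHIFT [-0.05  0.3  10.76] TURNz -0.0
```

```bash
python3 -m handwheel '[[0,0.3,1,0,0,0],[0,0,1,0,0,0],[0,0,1,0,0,0],[0,0,1,0,0,0],[0,0,1,0,0,0],[0,0,1,0,0,0],[0,0,1,0,0,0],[0,0,1,0,0,0]]' >/dev/null
python3 -m handwheel '[[0,0,0.7,0,0,0],[0,0,0.7,0,0,0],[0,0,0.7,0,0,0],[0,0,0.6,0,0,0]]'
python3 -m handwheel '[[0,0,0,0,0,0],[0,0,0,0,0,0],[0,0,0,0,0,0],[0,0,0,0,0,0],[0,0,0,0,0,0],[0,0,0,0,0,0],[0,0,0,0,0,0],[0,0,0,0,0,0]]' 0 25
python3 -m handwheel '[[0.3,0,0,0,0,0],[0.3,0,0,0,0,0],[0.3,0,0,0,0,0],[0.3,0,0,0,0,0],[0.3,0,0,0,0,0],[0.3,0,0,0,0,0],[0.3,0,0,0,0,0],[0.2,0,0,0,0,0]]'
python3 - <<'E'
from h import *
go((.4045,.313,.085),np.pi+.085)
E
```

```text
clock: 10.98
position: [0.4034, 0.3131, 0.0853]
ee_rot: [-0.128, 3.139, -0.0]
force: [0.9, -0.1, 0.6]
width: 0.996
gripper_force: 0.0
clock: 11.65
position: [0.4034, 0.3131, 0.0865]
ee_rot: [-0.127, 3.139, 0.0]
force: [-0.6, -0.4, -1.1]
width: 0.471
gripper_force: 0.0
clock: 12.32
position: [0.3565, 0.3093, 0.0863]
ee_rot: [0.129, -3.139, 0.0]
force: [0.2, 1.1, -0.7]
width: 0.004
gripper_force: 0.0
pos [0.3565 0.3093 0.0863] yaw -3.06 tilt [-0. -0.] t 12.3 w 0.3 gf 0.0 F [ 0.2  1.1 -0.7] j7 0.17
SHIFT [-2.41 -0.02  0.07] TURNz -0.04
```

```bash
python3 -m handwheel '[[0,0,-1,0,0,0],[0,0,-1,0,0,0],[0,0,-1,0,0,0],[0,0,-1,0,0,0],[0,0,-1,0,0,0],[0,0,-1,0,0,0],[0.5,0,-1,0,0,0],[0.5,0,-1,0,0,0]]' 0.6
python3 - <<'E'
from h import *
c=cam("scene");save(c,"sc2.png",(300,230,460,350),4.5)
E
```

```text
clock: 12.98
position: [0.3372, 0.3077, 0.247]
ee_rot: [0.127, -3.139, -0.0]
force: [0.1, 0.7, 0.4]
width: 0.532
gripper_force: 0.0
```

View pics/sc2.png

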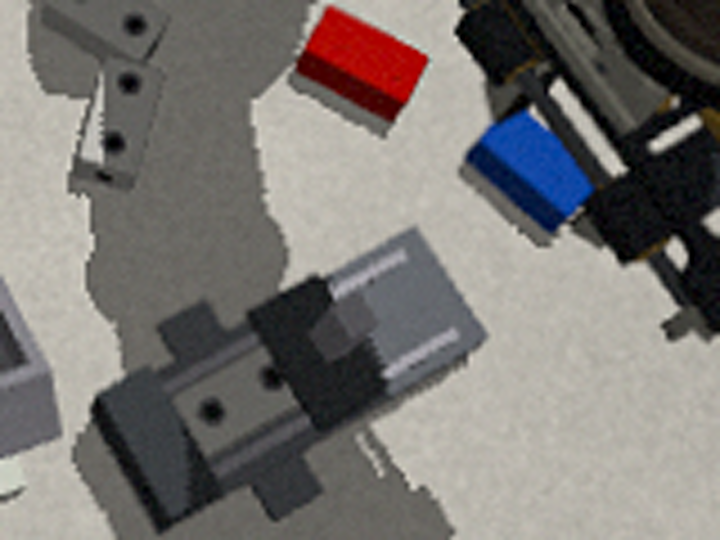

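```bash
python3 -m handwheel '[[-0.9,0,0,0,0,0],[-0.9,0,0,0,0,0],[-0.8,0,0,0,0,0],[-0.75,0,0,0,0,0],[0,0,0.5,0,0,0],[0,0,1,0,0,0],[0,0,1,0,0,0],[0,0,1,0,0,0]]' >/dev/null
python3 -m handwheel '[[0,0,1,0,0,0],[0,0,1,0,0,0],[0,0,1,0,0,0],[0,0,0.8,0,0,0],[0,0,0.8,0,0,0],[0,0,0,0,0,0]]'
python3 -m handwheel '[[0,0,0,0,0,0],[0,0,0,0,0,0],[0,0,0,0,0,0],[0,0,0,0,0,0],[0,0,0,0,0,0],[0,0,0,0,0,0],[0,0,0,0,0,0],[0,0,0,0,0,0]]' 0 30
python3 -m handwheel '[[0,0,0,0,0,0],[0,0,0,0,0,0],[0,0,0,0,0,0]]'
```

```text
clock: 14.2
position: [0.4021, 0.3115, 0.0813]
ee_rot: [0.129, -3.135, 0.004]
force: [-0.0, -1.2, 0.8]
width: 0.6
gripper_force: 0.0
clock: 14.87
position: [0.4045, 0.3141, 0.0848]
ee_rot: [-0.128, 3.138, 0.002]
force: [-0.5, 4.4, 1.1]
width: 0.195
gripper_force: 30.0
clock: 15.12
position: [0.4045, 0.314, 0.0848]
ee_rot: [-0.128, 3.138, 0.002]
force: [0.3, 4.8, 4.8]
width: 0.193
gripper_force: 30.0
```

```bash
python3 -m handwheel '[[0.3,0,0,0,0,0],[0.3,0,0,0,0,0],[0.3,0,0,0,0,0],[0.3,0,0,0,0,0],[0.3,0,0,0,0,0],[0.3,0,0,0,0,0],[0.3,0,0,0,0,0],[0.2,0,0,0,0,0]]'
python3 -m handwheel '[[0.1,0,0,0,0,0],[0,0,0,0,0,0],[0,0,0,0,0,0]]'
```

```text
clock: 15.78
position: [0.3593, 0.3109, 0.0848]
ee_rot: [-0.128, 3.137, 0.005]
force: [26.3, 10.0, -16.8]
width: 0.196
gripper_force: 30.0
clock: 16.03
position: [0.3595, 0.3109, 0.0848]
ee_rot: [-0.125, 3.135, 0.006]
force: [11.0, 9.6, -8.0]
width: 0.195
gripper_force: 30.0
```

```bash
python3 -m handwheel '[[0,0,0,0,0,0],[0,0,0,0,0,0],[0,0,0,0,0,0],[0,0,0,0,0,0],[0,0,-1,0,0,0],[0,0,-1,0,0,0],[0,0,-1,0,0,0],[0,0,-1,0,0,0]]' 0.6
python3 - <<'E'
from h import *
t=cam("top");c=cam("scene")
T=trace("block1","top");S=trace("block1","scene")
f=lambda l,u,v:min(l,key=lambda d:np.hypot(d["rect"][0]*W-u,d["rect"][1]*H-v))["region"].astype(np.float32)
B0=[box(.064,.034,.03,.064)]
print("b0",fit([(t,f(T,197,221)),(c,f(S,352,319))],B0,[.455,.315,0.08]))
save(c,"sc3.png",(300,230,460,350),4.5)
go((.4605,.317,.16),np.pi+.085)
E
```

```text
clock: 16.7
position: [0.3559, 0.3087, 0.1649]
ee_rot: [0.129, -3.138, 0.002]
force: [-1.8, 0.4, 0.5]
width: 0.603
gripper_force: 0.0
b0 (array([0.45640015, 0.3171315 , 0.09840479]), np.float64(139.375), [202.0, 459.0])
pos [0.3565 0.3089 0.1642] yaw -3.061 tilt [ 0.001 -0.001] t 16.9 w 55.2 gf 0.0 F [0.5 0.  0.2] j7 0.31
SHIFT [-5.22 -0.04  0.21] TURNz -0.06
```

View pics/sc3.png

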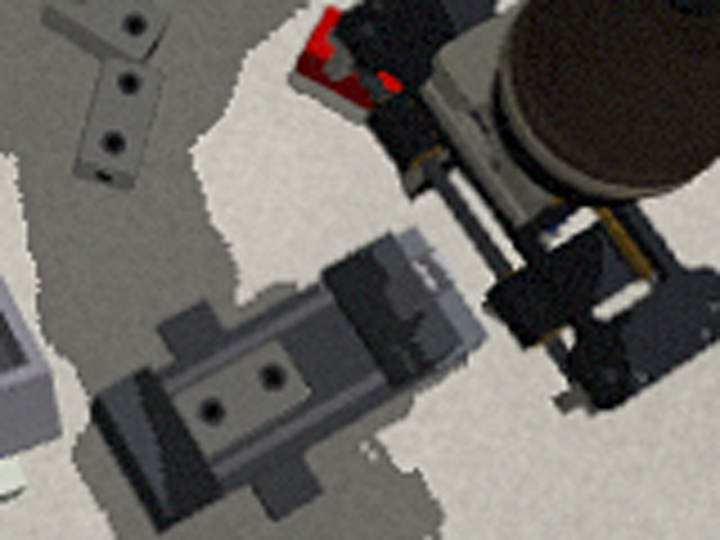

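```bash
python3 -m handwheel '[[-0.9,0,0,0,0,0],[-0.9,0,0,0,0,0],[-0.9,0,0,0,0,0],[-0.9,0,0,0,0,0],[-0.9,0,0,0,0,0],[-0.55,0,0.2,0,0,0],[0,0,1,0,0,0],[0,0,1,0,0,0]]' 0.65 20 >/dev/null
python3 -m handwheel '[[0,0,1,0,0,0],[0,0,1,0,0,0],[0,0,0.8,0,0,0],[0,0,0.6,0,0,0],[0,0,0.6,0,0,0],[0,0,0,0,0,0]]'
python3 -m handwheel '[[0,0,0,0,0,0],[0,0,0,0,0,0],[0,0,0,0,0,0],[0,0,0,0,0,0],[0,0,0,0,0,0],[0,0,0,0,0,0],[0,0,0,0,0,0],[0,0,0,0,0,0]]' 0 30
```

```text
clock: 18.07
position: [0.4559, 0.3164, 0.0378]
ee_rot: [0.128, -3.136, 0.003]
force: [0.0, -1.0, 1.1]
width: 0.654
gripper_force: 0.0
clock: 18.73
position: [0.4575, 0.3178, 0.041]
ee_rot: [-0.128, 3.138, 0.001]
force: [-1.1, -1.1, 6.1]
width: 0.369
gripper_force: 29.9
```

```bash
python3 -m handwheel '[[0,0,-0.5,0,0,0],[0,0,-1,0,0,0],[0,0,-1,0,0,0],[0,0,-1,0,0,0],[0,0,-1,0,0,0],[0,0,-1,0,0,0],[0,0,-1,0,0,0],[0,0,-1,0,0,0]]' >/dev/null
python3 -m handwheel '[[0,0,-1,0,0,0],[0,0,-1,0,0,0],[0,0,-1,0,0,0],[0,0,-1,0,0,0],[0,0,-1,0,0,0.8],[0,0,-1,0,0,0.7],[0,0,-1,0,0,0.7],[0,0,-1,0,0,0]]' 
python3 - <<'E'
from h import *
t=cam("top");c=cam("scene")
P=[place_of(l,n) for l in("load","mouth") for n in("top","scene")]
for p in P: print([(round(d["score"],2),np.round(np.array(d["point"])*[W,H],1)) for d in p][:2])
save(c,"sc4.png",(200,180,400,340),4)
go((.621,.254,.36),3.07)
E
```

```text
clock: 20.07
position: [0.4564, 0.3175, 0.3519]
ee_rot: [0.117, 3.139, 0.0]
force: [-0.1, 1.0, -1.3]
width: 0.366
gripper_force: 29.9
[(0.73, array([392.2, 207.9])), (0.57, array([208.3, 154.8]))]
[(0.81, array([270. , 300.8]))]
[(0.81, array([285.5, 174.2]))]
[(0.59, array([276.9, 147. ]))]
pos [0.4568 0.317  0.3495] yaw 3.07 tilt [-0.001 -0.001] t 20.4 w 33.9 gf 29.9 F [ 0.4 -0.5 -0.6] j7 0.43
SHIFT [-8.42 -2.55 -0.53] TURNz -0.0
```

View pics/sc4.png

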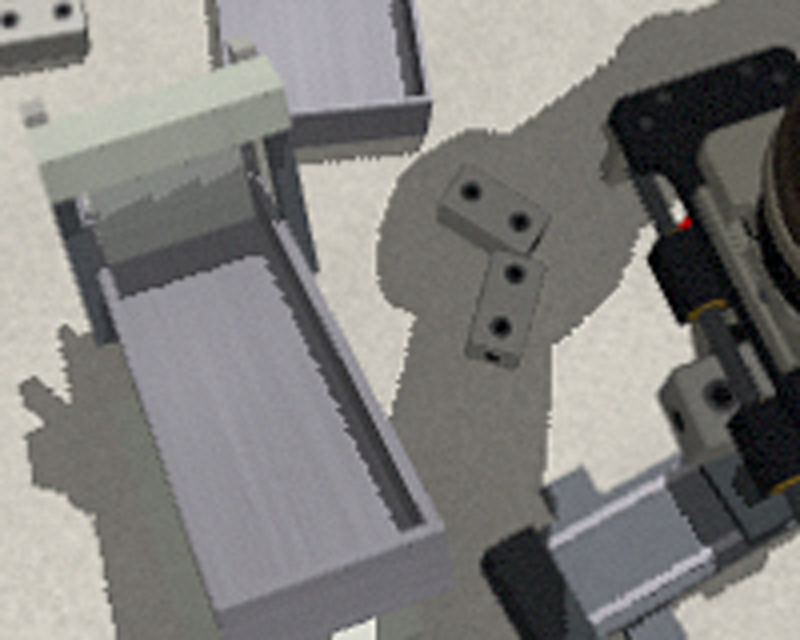

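```bash
python3 - <<'E'
from h import *
c=cam("scene")
a=at_z(c,255,331.3,.316);b=at_z(c,310.8,312.5,.316);print(a,b,(a+b)/2)
print("load",at_z(c,270,300.8,.25))
T=trace("block1","top");S=trace("block1","scene");t=cam("top")
for n,cc,l in(("t",t,T),("s",c,S)):
  for d in l:
    r=d["region"];ys,xs=np.nonzero(r);print(n,round(d["score"],2),xs.mean().round(1),ys.mean().round(1),r.sum(),cc["image"][r].mean(0).round(),at_z(cc,xs.mean(),ys.mean(),.025).round(3))
E
```

```text
[0.67548739 0.30020311 0.316     ] [0.58150203 0.30945897 0.316     ] [0.62849471 0.30483104 0.316     ]
load [0.62751872 0.24959879 0.25      ]
t 0.75 210.7 289.9 223 [ 43.  58. 106.] [0.233 0.271 0.025]
t 0.69 336.7 175.5 176 [111. 108. 107.] [ 0.625 -0.151  0.025]
s 0.93 374.4 281.2 425 [86. 85. 82.] [0.358 0.258 0.025]
s 0.83 325.7 256.7 369 [93. 92. 89.] [0.437 0.153 0.025]
s 0.78 313.9 142.0 336 [  8. 101.  36.] [ 0.309 -0.166  0.025]
s 0.66 209.0 186.4 391 [145. 143. 138.] [ 0.63  -0.151  0.025]
s 0.65 322.2 232.8 394 [93. 92. 89.] [0.415 0.093 0.025]
```

```bash
python3 -m handwheel '[[-0.5,0,-0.5,0,0,0],[-1,-0.4,-0.3,0,0,0],[-1,-0.4,0,0,0,0],[-1,-0.4,0,0,0,0],[-1,-0.4,0,0,0,0],[-1,-0.4,0,0,0,0],[-1,-0.4,0,0,0,0],[-1,-0.2,0,0,0,0]]' >/dev/null
python3 -m handwheel '[[-0.6,0,0,0,0,0],[-0.4,0,0,0,0,0],[0,0,0.7,0,0,0],[0,0,0.8,0,0,0],[0,0,0.8,0,0,0],[0,0,0.8,0,0,0],[0,0,0.5,0,0,0],[0,0,0,0,0,0]]'
python3 -m handwheel '[[0,0,0,0,0,0],[0,0,0,0,0,0]]'
python3 - <<'E'
from h import *
go((.6225,.2525,.283),3.06)
E
```

```text
clock: 21.9
position: [0.622, 0.2528, 0.2918]
ee_rot: [-0.112, -3.136, 0.003]
force: [-0.4, -0.4, -1.0]
width: 0.368
gripper_force: 29.9
clock: 22.07
position: [0.623, 0.2539, 0.2954]
ee_rot: [0.113, 3.139, 0.001]
force: [-0.4, -0.8, -0.1]
width: 0.367
gripper_force: 29.9
pos [0.623  0.2539 0.2954] yaw 3.07 tilt [0.001 0.001] t 22.1 w 33.7 gf 29.9 F [-0.4 -0.8 -0.1] j7 0.63
SHIFT [ 0.02 -0.07  0.62] TURNz 0.14
```

```bash
python3 -m handwheel '[[0,0,0.3,0,0,0],[0,0,0.3,0,0,0],[0,0,0,0,0,0],[0,0,0,0,0,0]]'
python3 -m handwheel '[[0,0,0,0,0,0],[0,0,0,0,0,0],[0,0,-0.3,0,0,0],[0,0,-0.7,0,0,0],[0,0,-1,0,0,0],[0,0,-1,0,0,0],[0,0,-1,0,0,0],[0,0,-1,0,0,0]]' 0.52
python3 - <<'E'
from h import *
t=cam("top");c=cam("scene");save(c,"sc5.png",(200,180,400,340),4)
T=trace("block1","top");S=trace("block1","scene")
f=lambda l,u,v:min(l,key=lambda d:np.hypot(d["rect"][0]*W-u,d["rect"][1]*H-v))["region"].astype(np.float32)
for n,cc,l in(("t",t,T),("s",c,S)):
  for d in l:
    r=d["region"];ys,xs=np.nonzero(r);print(n,round(d["score"],2),xs.mean().round(1),ys.mean().round(1),r.sum(),cc["image"][r].mean(0).round(),at_z(cc,xs.mean(),ys.mean(),.025).round(3))
def two(s,q):
    return min((fit([(c,f(S,*s))],BLK,[q[0],q[1],y]) for y in(0,1.2)),key=lambda r:r[1])
print("B",two((325.7,256.7),(.43,.15)));print("C",two((322,233),(.413,.093)))
go((.43,.15,.3),3.07)
E
```

```text
clock: 22.4
position: [0.6228, 0.2532, 0.2819]
ee_rot: [-0.113, -3.139, 0.001]
force: [0.4, -0.3, -0.6]
width: 0.368
gripper_force: 29.9
clock: 23.07
position: [0.6228, 0.2535, 0.3841]
ee_rot: [0.113, 3.139, 0.001]
force: [1.1, 0.7, 0.1]
width: 0.518
gripper_force: 0.0
t 0.78 210.4 290.0 224 [ 48.  63. 110.] [0.233 0.272 0.025]
t 0.69 239.9 272.7 218 [115.  44.  42.] [0.291 0.176 0.025]
t 0.67 265.0 236.7 178 [69. 68. 67.] [0.411 0.094 0.025]
t 0.62 247.9 229.7 194 [96. 94. 93.] [0.434 0.152 0.025]
t 0.49 336.2 176.3 189 [108. 106. 105.] [ 0.622 -0.149  0.025]
s 0.87 323.8 233.2 375 [109. 108. 104.] [0.412 0.095 0.025]
s 0.81 380.1 243.7 433 [179.  14.  10.] [0.296 0.179 0.025]
s 0.74 325.6 257.4 391 [155. 154. 150.] [0.438 0.155 0.025]
s 0.64 149.5 152.9 1738 [163. 102.  99.] [ 0.747 -0.322  0.025]
s 0.63 417.8 267.1 418 [ 21.  74. 168.] [0.241 0.272 0.025]
s 0.61 208.7 186.5 413 [168. 167. 162.] [ 0.631 -0.151  0.025]
s 0.58 235.9 246.2 43 [134. 133. 128.] [0.628 0.037 0.025]
B (array([0.43547721, 0.15156051, 0.87448226]), np.float64(41.625), [391.0])
C (array([ 0.41115667,  0.09317583, -0.93224254]), np.float64(94.6875), [375.0])
pos [0.6229 0.2538 0.3832] yaw 3.07 tilt [0.001 0.001] t 23.3 w 47.8 gf 0.0 F [ 0.5  0.5 -1. ] j7 0.67
SHIFT [ 9.25 -5.87  4.14] TURNz -0.01
```

View pics/sc5.png

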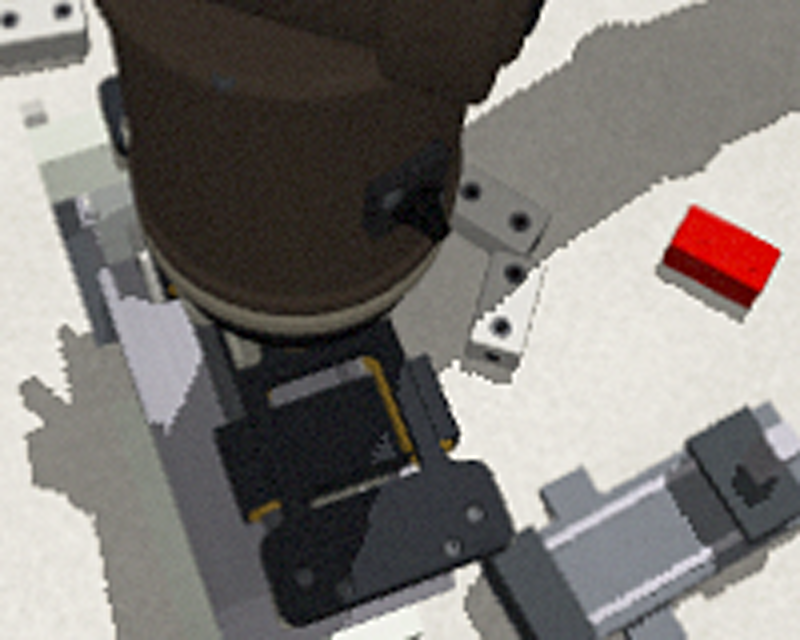

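```bash
python3 -m handwheel '[[0.9,-0.57,0,0,0,0],[0.9,-0.57,0,0,0,0],[0.9,-0.57,0,0,0,0],[0.9,-0.57,0,0,0,0],[0.9,-0.57,0,0,0,0],[0.9,-0.57,0,0,0,0],[0.9,-0.57,0,0,0,0],[0.9,-0.57,0,0,0,0]]' 0.65 >/dev/null
python3 -m handwheel '[[0.9,-0.57,0,0,0,0],[0.9,-0.57,0,0,0,0],[0,0,0.9,0,0,-1],[0,0,0.9,0,0,-1],[0,0,0.9,0,0,-1],[0,0,0.9,0,0,-1],[0,0,0.9,0,0,-1],[0,0,0.9,0,0,-1]]' >/dev/null
python3 -m handwheel '[[0,0,0.9,0,0,-1],[0,0,0.9,0,0,-1],[0,0,0.9,0,0,-1],[0,0,0.9,0,0,-1],[0,0,0.9,0,0,-1],[0,0,0.9,0,0,-1],[0,0,0.9,0,0,-1],[0,0,0,0,0,-0.5]]' >/dev/null
python3 - <<'E'
from h import *
go((.435,.1515,.008),4.01)
E
```

```text
pos [0.4331 0.151  0.1447] yaw -2.267 tilt [-0.005 -0.002] t 25.3 w 59.7 gf 0.0 F [-0.3 -0.8 -0.1] j7 1.39
SHIFT [-0.11 -0.08  6.84] TURNz 0.08
```

```bash
python3 -m handwheel '[[-0.1,-0.08,1,0,0,0],[0,0,1,0,0,0],[0,0,1,0,0,0],[0,0,1,0,0,0],[0,0,1,0,0,0],[0,0,1,0,0,0],[0,0,0.5,0,0,0],[0,0,0.25,0,0,0]]' 
python3 -m handwheel '[[0,0,0,0,0,0],[0,0,0,0,0,0],[0,0,0,0,0,0],[0,0,0,0,0,0],[0,0,0,0,0,0],[0,0,0,0,0,0],[0,0,0,0,0,0],[0,0,0,0,0,0]]' 0 30
python3 -m handwheel '[[0,0,-0.5,0,0,0],[0,0,-1,0,0,0],[0,0,-1,0,0,0],[0,0,-1,0,0,0],[0,0,-1,0,0,0],[0,0,-1,0,0,0],[0,0,-1,0,0,0],[0,0,-1,0,0,0]]'
```

```text
clock: 25.93
position: [0.4365, 0.1525, 0.0118]
ee_rot: [1.323, -2.846, -0.001]
force: [-0.1, 0.2, 0.3]
width: 0.651
gripper_force: 0.0
clock: 26.6
position: [0.4381, 0.1534, 0.0141]
ee_rot: [-1.324, 2.848, -0.001]
force: [-1.1, 0.5, 7.4]
width: 0.367
gripper_force: 30.0
clock: 27.27
position: [0.4372, 0.1531, 0.1649]
ee_rot: [1.325, -2.848, -0.0]
force: [-0.1, -0.4, -1.1]
width: 0.368
gripper_force: 30.0
```

```bash
python3 -m handwheel '[[0,0,-0.8,0,0,1],[0,0,-0.8,0,0,1],[0,0,-0.8,0,0,1],[0,0,-0.8,0,0,1],[0,0,-0.8,0,0,1],[0,0,-0.8,0,0,1],[0,0,-0.8,0,0,1],[0,0,-0.8,0,0,1]]' >/dev/null
python3 -m handwheel '[[0,0,-0.8,0,0,1],[0,0,-0.8,0,0,1],[0,0,-0.8,0,0,1],[0,0,-0.8,0,0,1],[0,0,-0.8,0,0,1],[0,0,0,0,0,0.5],[0,0,0,0,0,0]]' >/dev/null
python3 - <<'E'
from h import *
go((.6225,.2525,.37),3.07)
E
```

```text
pos [0.4373 0.1538 0.3726] yaw 3.069 tilt [0.002 0.   ] t 28.5 w 34.0 gf 30.0 F [ 0.8 -0.4 -1.3] j7 0.85
SHIFT [-8.88  5.58  0.15] TURNz -0.02
```

```bash
python3 -m handwheel '[[-0.9,0.56,0,0,0,0],[-0.9,0.56,0,0,0,0],[-0.9,0.56,0,0,0,0],[-0.9,0.56,0,0,0,0],[-0.9,0.56,0,0,0,0],[-0.9,0.56,0,0,0,0],[-0.9,0.56,0,0,0,0],[-0.9,0.56,0,0,0,0]]' >/dev/null
python3 -m handwheel '[[-0.9,0.56,0,0,0,0],[-0.78,0.54,0,0,0,0],[0,0,0.7,0,0,0],[0,0,0.8,0,0,0],[0,0,0.8,0,0,0],[0,0,0.8,0,0,0],[0,0,0.8,0,0,0],[0,0,0.4,0,0,0]]' >/dev/null
python3 -m handwheel '[[0,0,0,0,0,0],[0,0,0,0,0,0],[0,0,0,0,0,0]]' 
python3 - <<'E'
from h import *
go((.6225,.2525,.285),3.07)
c=cam("scene");save(c,"sc6.png",(200,180,400,340),4)
E
```

```text
clock: 30.1
position: [0.623, 0.252, 0.2864]
ee_rot: [0.112, 3.139, 0.001]
force: [-0.0, -0.1, -1.3]
width: 0.366
gripper_force: 30.0
pos [0.623  0.252  0.2864] yaw 3.07 tilt [0.001 0.001] t 30.1 w 33.7 gf 30.0 F [-0.  -0.1 -1.3] j7 0.65
SHIFT [0.03 0.02 0.07] TURNz -0.0
```

View pics/sc6.png

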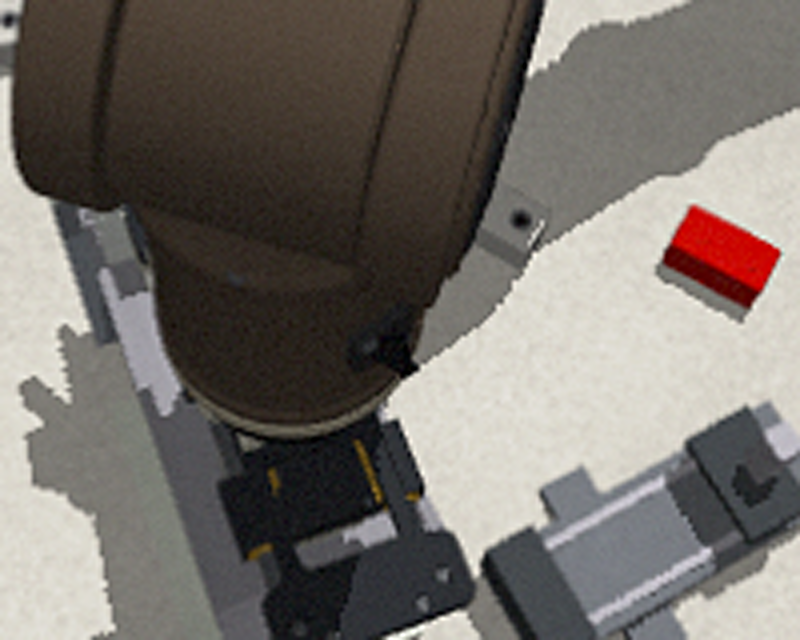

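```bash
python3 -m handwheel '[[0,0,0,0,0,0],[0,0,0,0,0,0],[0,0,-0.3,0,0,0],[0,0,-0.7,0,0,0],[0,0,-1,0,0,0],[0,0,-1,0,0,0],[0,0,-1,0,0,0],[0,0,-1,0,0,0]]' 0.52
python3 -m handwheel '[[0.9,-0.79,0,0,0,0],[0.9,-0.79,0,0,0,0],[0.9,-0.79,0,0,0,0],[0.9,-0.79,0,0,0,0],[0.9,-0.79,0,0,0,0],[0.9,-0.79,0,0,0,0],[0.9,-0.79,0,0,0,0],[0.9,-0.79,0,0,0,0]]' 0.65 >/dev/null
python3 -m handwheel '[[0.9,-0.79,0,0,0,0],[0.9,-0.79,0,0,0,0],[0.9,-0.79,0,0,0,0],[0,0,0.8,0,0,1],[0,0,0.8,0,0,1],[0,0,0.8,0,0,1],[0,0,0.8,0,0,1],[0,0,0.8,0,0,1]]' >/dev/null
python3 -m handwheel '[[0,0,0.8,0,0,1],[0,0,0.8,0,0,1],[0,0,0.8,0,0,1],[0,0,0.8,0,0,1],[0,0,0.8,0,0,1],[0,0,0.8,0,0,1],[0,0,0.8,0,0,1],[0,0,0.8,0,0,0.9]]' >/dev/null
python3 - <<'E'
from h import *
t=cam("top");T=trace("block1","top")
for d in T:
    r=d["region"];ys,xs=np.nonzero(r);print(round(d["score"],2),xs.mean().round(1),ys.mean().round(1),r.sum(),t["image"][r].mean(0).round(),at_z(t,xs.mean(),ys.mean(),.025).round(3))
go((.412,.0935,.012),2.17)
save(t,"t7.png",(170,100,350,270),3.3)
E
```

```text
clock: 30.82
position: [0.6227, 0.2518, 0.3872]
ee_rot: [0.113, 3.139, 0.001]
force: [0.5, 0.1, -0.3]
width: 0.519
gripper_force: 0.0
0.69 345.0 269.1 165 [41. 80. 48.] [ 0.305 -0.175  0.025]
0.54 210.9 289.9 208 [39. 53. 98.] [0.233 0.27  0.025]
0.51 254.9 166.3 301 [88. 87. 85.] [0.655 0.132 0.025]
0.5 239.3 273.1 199 [104.  34.  33.] [0.289 0.178 0.025]
pos [0.4118 0.0925 0.1763] yaw 2.169 tilt [-0.002 -0.001] t 32.9 w 60.0 gf 0.0 F [-0.9 -0.3 -0.2] j7 -0.04
SHIFT [0.03 0.06 8.21] TURNz -0.02
```

View pics/t7.png

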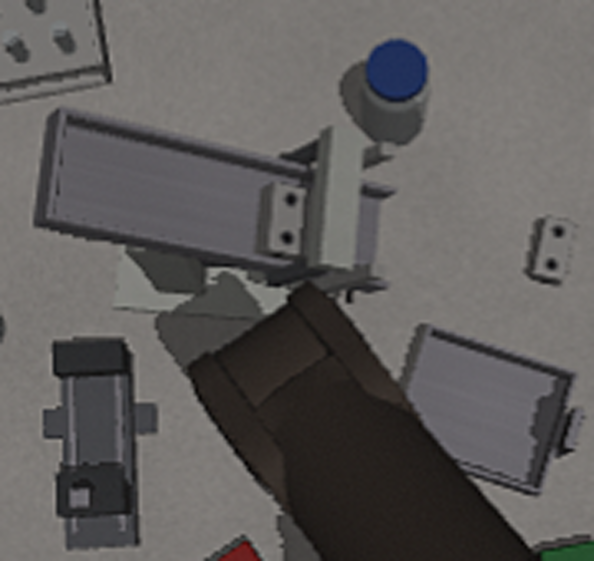

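The top view shows a block lying crosswise in the trough just before the arch (native 257,166), queued behind the first. Next is C.

```bash
python3 -m handwheel '[[0,0.06,1,0,0,0],[0,0,1,0,0,0],[0,0,1,0,0,0],[0,0,1,0,0,0],[0,0,1,0,0,0],[0,0,1,0,0,0],[0,0,1,0,0,0],[0,0,0.8,0,0,0]]' >/dev/null
python3 -m handwheel '[[0,0,0.5,0,0,0],[0,0,0,0,0,0]]' 
python3 -m handwheel '[[0,0,0,0,0,0],[0,0,0,0,0,0],[0,0,0,0,0,0],[0,0,0,0,0,0],[0,0,0,0,0,0],[0,0,0,0,0,0],[0,0,0,0,0,0],[0,0,0,0,0,0]]' 0 30
python3 -m handwheel '[[0,0,-0.5,0,0,0],[0,0,-1,0,0,0],[0,0,-1,0,0,0],[0,0,-1,0,0,0],[0,0,-1,0,0,-1],[0,0,-1,0,0,-1],[0,0,-1,0,0,-1],[0,0,-1,0,0,-1]]'
python3 -m handwheel '[[0,0,-1,0,0,-1],[0,0,-1,0,0,-1],[0,0,-1,0,0,-1],[0,0,-1,0,0,-1],[0,0,-1,0,0,-1],[0,0,-1,0,0,-1],[0,0,-1,0,0,-1],[0,0,-1,0,0,-1]]'
python3 -m handwheel '[[0,0,-1,0,0,-0.9],[0,0,-1,0,0,0],[0,0,-0.6,0,0,0],[0,0,0,0,0,0]]'
python3 - <<'E'
from h import *
go((.6225,.2525,.37),3.07)
E
```

```text
clock: 33.75
position: [0.4142, 0.0934, 0.0109]
ee_rot: [-1.465, -2.779, 0.001]
force: [-0.6, -1.0, 0.3]
width: 0.653
gripper_force: 0.0
clock: 34.42
position: [0.4143, 0.0932, 0.012]
ee_rot: [1.468, 2.776, 0.0]
force: [-1.3, -0.6, 8.8]
width: 0.365
gripper_force: 30.0
clock: 35.08
position: [0.4135, 0.0932, 0.1625]
ee_rot: [1.062, 2.957, -0.001]
force: [0.4, -0.2, -0.5]
width: 0.37
gripper_force: 30.0
clock: 35.75
position: [0.4133, 0.0932, 0.3223]
ee_rot: [-0.206, -3.135, 0.001]
force: [0.7, 0.2, -1.0]
width: 0.368
gripper_force: 30.0
clock: 36.08
position: [0.4145, 0.0939, 0.3755]
ee_rot: [0.113, 3.136, -0.0]
force: [1.0, -0.1, -1.4]
width: 0.369
gripper_force: 30.0
pos [0.4145 0.0939 0.3755] yaw 3.069 tilt [ 0.004 -0.   ] t 36.1 w 33.9 gf 30.0 F [ 1.  -0.1 -1.4] j7 1.04
SHIFT [-9.8   8.65  0.31] TURNz -0.01
```

```bash
python3 -m handwheel '[[-0.9,0.79,0,0,0,0],[-0.9,0.79,0,0,0,0],[-0.9,0.79,0,0,0,0],[-0.9,0.79,0,0,0,0],[-0.9,0.79,0,0,0,0],[-0.9,0.79,0,0,0,0],[-0.9,0.79,0,0,0,0],[-0.9,0.79,0,0,0,0]]' >/dev/null
python3 -m handwheel '[[-0.9,0.79,0,0,0,0],[-0.9,0.79,0,0,0,0],[-0.8,0.75,0,0,0,0],[0,0,0.8,0,0,0],[0,0,0.8,0,0,0],[0,0,0.8,0,0,0],[0,0,0.8,0,0,0],[0,0,0.8,0,0,0]]' >/dev/null
python3 -m handwheel '[[0,0,0.5,0,0,0],[0,0,0,0,0,0],[0,0,0,0,0,0],[0,0,0,0,0,0]]' 
python3 -m handwheel '[[0,0,0,0,0,0],[0,0,0,0,0,0],[0,0,-0.3,0,0,0],[0,0,-0.7,0,0,0],[0,0,-1,0,0,0],[0,0,-1,0,0,0],[0,0,-1,0,0,0],[0,0,-1,0,0,0]]' 0.52
python3 - <<'E'
from h import *
t=cam("top");c=cam("scene");T=trace("block1","top");S=trace("block1","scene")
f=lambda l,u,v:min(l,key=lambda d:np.hypot(d["rect"][0]*W-u,d["rect"][1]*H-v))
a,b=f(T,337,175),f(S,209,186)
print(a["rect"],b["rect"])
v=[(t,a["region"].astype(np.float32)),(c,b["region"].astype(np.float32))]
for w in(v,v[:1],v[1:]):print("A",fit(w,BLK,[.629,-.155,-.25]))
go((.629,-.155,.385),2.92)
E
```

```text
clock: 37.75
position: [0.6219, 0.252, 0.284]
ee_rot: [0.113, 3.139, 0.001]
force: [0.4, 0.4, -1.0]
width: 0.371
gripper_force: 30.0
clock: 38.42
position: [0.6216, 0.2518, 0.3853]
ee_rot: [0.113, 3.139, 0.001]
force: [0.2, 0.2, 0.0]
width: 0.517
gripper_force: 0.0
[0.6078, 0.4156, 0.0234, 0.0483] [0.3723, 0.4494, 0.0443, 0.0464]
A (array([ 0.62907418, -0.15511742, -0.2393906 ]), np.float64(103.75), [198.0, 393.0])
A (array([ 0.62661447, -0.15154397, -0.24946387]), np.float64(24.875), [198.0])
A (array([ 0.62971364, -0.15786836, -0.18997931]), np.float64(41.625), [393.0])
pos [0.6218 0.2521 0.3843] yaw 3.07 tilt [0.002 0.001] t 38.6 w 47.9 gf 0.0 F [ 0.4  0.1 -0.3] j7 0.68
SHIFT [ -4.82 -19.78  -0.05] TURNz 2.14
```

```bash
python3 -m handwheel '[[0,0,0,0,0,1],[0,0,0,0,0,1],[-0.24,-0.99,0,0,0,0.1],[-0.24,-0.99,0,0,0,0],[-0.24,-0.99,0,0,0,0],[-0.24,-0.99,0,0,0,0],[-0.24,-0.99,0,0,0,0],[-0.24,-0.99,0,0,0,0]]' 0.65 >/dev/null
python3 -m handwheel '[[-0.24,-0.99,0,0,0,0],[-0.24,-0.99,0,0,0,0],[-0.24,-0.99,0,0,0,0],[-0.24,-0.99,0,0,0,0],[-0.24,-0.99,0,0,0,0],[-0.24,-0.99,0,0,0,0],[-0.24,-0.99,0,0,0,0],[-0.24,-0.99,0,0,0,0]]' >/dev/null
python3 -m handwheel '[[-0.24,-0.99,0,0,0,0],[-0.24,-0.99,0,0,0,0],[-0.24,-0.99,0,0,0,0],[-0.24,-0.99,0,0,0,0],[-0.24,-0.99,0,0,0,0],[-0.24,-0.99,0,0,0,0],[0,0,1,0,0,0],[0,0,1,0,0,0]]' >/dev/null
python3 -m handwheel '[[0,0,1,0,0,0],[0,0,1,0,0,0],[0,0,1,0,0,0],[0,0,1,0,0,0],[0,0,1,0,0,0],[0,0,1,0,0,0],[0,0,1,0,0,0],[0,0,1,0,0,0]]' >/dev/null
python3 - <<'E'
from h import *
go((.6285,-.1545,.0115),2.92)
t=cam("top");save(t,"t8.png",(170,100,450,270),2.8)
E
```

```text
pos [ 0.6289 -0.1559  0.1815] yaw 2.923 tilt [-0.001  0.   ] t 41.3 w 59.9 gf 0.0 F [1.  0.1 0. ] j7 1.04
SHIFT [0.02 0.06 8.5 ] TURNz 0.04
```

View pics/t8.png

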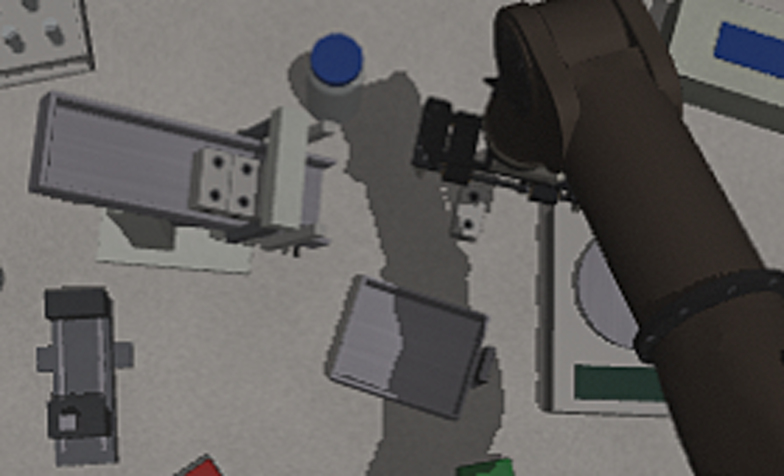

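```bash
python3 -m handwheel '[[0,0.06,1,0,0,0],[0,0,1,0,0,0],[0,0,1,0,0,0],[0,0,1,0,0,0],[0,0,1,0,0,0],[0,0,1,0,0,0],[0,0,1,0,0,0],[0,0,0.9,0,0,0]]' >/dev/null
python3 -m handwheel '[[0,0,0.6,0,0,0],[0,0,0,0,0,0]]' 
python3 -m handwheel '[[0,0,0,0,0,0],[0,0,0,0,0,0],[0,0,0,0,0,0],[0,0,0,0,0,0],[0,0,0,0,0,0],[0,0,0,0,0,0],[0,0,0,0,0,0],[0,0,0,0,0,0]]' 0 30
python3 -m handwheel '[[0,0,-0.5,0,0,0],[0,0,-1,0,0,0],[0,0,-1,0,0,0],[0,0,-1,0,0,0],[0,0,-1,0,0,0],[0,0,-1,0,0,0],[0,0,-1,0,0,0],[0,0,-1,0,0,0]]'
python3 -m handwheel '[[0,0,-1,0,0,0],[0,0,-1,0,0,0],[0,0,-1,0,0,0],[0,0,-1,0,0,0],[0,0,-1,0,0,0],[0,0,-1,0,0,0],[0,0,-1,0,0,0],[0,0,-1,0,0,0]]'
python3 -m handwheel '[[0,0,-1,0,0,0],[0,0,-1,0,0,0],[0,0,-1,0,0,0],[0,0,-0.2,0,0,-1],[0,0,0,0,0,-1],[0,0,0,0,0,-0.1],[0,0,0,0,0,0]]'
python3 - <<'E'
from h import *
go((.6225,.2525,.385),3.07)
E
```

```text
clock: 42.17
position: [0.6281, -0.1548, 0.0107]
ee_rot: [-0.343, -3.119, 0.0]
force: [-0.6, -0.6, 0.3]
width: 0.646
gripper_force: 0.0
clock: 42.83
position: [0.6305, -0.1546, 0.0143]
ee_rot: [0.343, 3.121, -0.001]
force: [-2.2, -0.5, 6.8]
width: 0.369
gripper_force: 30.0
clock: 43.5
position: [0.6297, -0.1544, 0.1649]
ee_rot: [0.342, 3.123, 0.0]
force: [0.2, 0.4, -0.4]
width: 0.368
gripper_force: 30.0
clock: 44.17
position: [0.6295, -0.1542, 0.3249]
ee_rot: [-0.342, -3.123, -0.0]
force: [1.1, 0.3, -0.6]
width: 0.371
gripper_force: 30.0
clock: 44.75
position: [0.6296, -0.1544, 0.3875]
ee_rot: [-0.115, -3.139, -0.0]
force: [0.4, -0.8, -1.1]
width: 0.367
gripper_force: 30.0
pos [ 0.6296 -0.1544  0.3875] yaw 3.068 tilt [-0.  0.] t 44.8 w 33.8 gf 30.0 F [ 0.4 -0.8 -1.1] j7 1.29
SHIFT [ 1.81 20.27  0.13] TURNz -0.02
```

```bash
python3 -m handwheel '[[0.09,0.96,0,0,0,0],[0.09,0.96,0,0,0,0],[0.09,0.96,0,0,0,0],[0.09,0.96,0,0,0,0],[0.09,0.96,0,0,0,0],[0.09,0.96,0,0,0,0],[0.09,0.96,0,0,0,0],[0.09,0.96,0,0,0,0]]' >/dev/null
python3 -m handwheel '[[0.09,0.96,0,0,0,0],[0.09,0.96,0,0,0,0],[0.09,0.96,0,0,0,0],[0.09,0.96,0,0,0,0],[0.09,0.96,0,0,0,0],[0.09,0.96,0,0,0,0],[0.09,0.96,0,0,0,0],[0.09,0.96,0,0,0,0]]' >/dev/null
python3 -m handwheel '[[0.09,0.96,0,0,0,0],[0.09,0.96,0,0,0,0],[0.09,0.96,0,0,0,0],[0.09,0.96,0,0,0,0],[0.09,0.96,0,0,0,0],[0,0,0.6,0,0,0],[0,0,0.9,0,0,0],[0,0,0.9,0,0,0]]' >/dev/null
python3 -m handwheel '[[0,0,0.8,0,0,0],[0,0,0.8,0,0,0],[0,0,0.8,0,0,0],[0,0,0.3,0,0,0],[0,0,0,0,0,0],[0,0,0,0,0,0],[0,0,0,0,0,0]]' 
python3 -m handwheel '[[0,0,0,0,0,0],[0,0,0,0,0,0],[0,0,-0.3,0,0,0],[0,0,-0.7,0,0,0],[0,0,-1,0,0,0],[0,0,-1,0,0,0],[0,0,-1,0,0,0],[0,0,-1,0,0,0]]' 0.52
python3 -m handwheel '[[0.8,-0.6,0,0,0,0],[0.8,-0.6,0,0,0,0],[0.8,-0.6,0,0,0,0],[0.8,-0.6,0,0,0,0],[0.8,-0.6,0,0,0,0],[0.8,-0.6,0,0,0,0],[0.8,-0.6,0,0,0,0],[0.8,-0.6,0,0,0,0]]'
python3 - <<'E'
from h import *
t=cam("top");save(t,"t9.png",(170,100,450,270),2.8)
c=cam("scene")
D=[trace("dish","top"),trace("dish","scene")]
for l,cc in zip(D,(t,c)):
  for d in l[:2]: print(d["score"],(np.array(d["rect"])*[W,H,W,H]).round(1),d["region"].sum())
for n in("top","scene"): print([(round(d["score"],2),np.round(np.array(d["point"])*[W,H],1)) for d in place_of("dish_grip",n)])
E
```

```text
clock: 47.33
position: [0.6215, 0.2507, 0.2865]
ee_rot: [0.114, 3.139, 0.001]
force: [0.2, -0.3, -0.5]
width: 0.365
gripper_force: 30.0
clock: 48.0
position: [0.6212, 0.2505, 0.3872]
ee_rot: [0.113, 3.139, 0.001]
force: [0.3, 0.3, -1.0]
width: 0.519
gripper_force: 0.0
clock: 48.67
position: [0.4858, 0.1638, 0.386]
ee_rot: [0.113, 3.139, 0.0]
force: [0.3, -0.7, 1.1]
width: 0.521
gripper_force: 0.0
0.59 [322.7 221.5  48.1  50.1] 1150
0.52 [374.8 139.7  32.2  36.7] 807
0.94 [281.1 177.5  57.8  74.7] 2874
0.55 [257.4 255.8  35.1  18.4] 335
[(0.95, array([338.2, 230.4])), (0.44, array([280.1, 182.6]))]
[(0.64, array([275.3, 145.9]))]
```

View pics/t9.png

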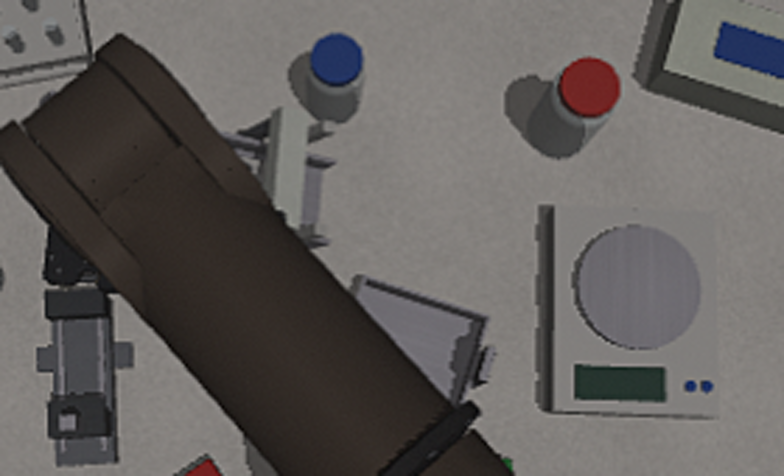

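```bash
python3 -m handwheel '[[0.3,-0.9,0,0,0,0],[0.3,-0.9,0,0,0,0],[0.3,-0.9,0,0,0,0],[0.3,-0.9,0,0,0,0],[0.3,-0.9,0,0,0,0],[0.3,-0.9,0,0,0,0],[0.3,-0.9,0,0,0,0],[0.3,-0.9,0,0,0,0]]' >/dev/null
python3 - <<'E'
from h import *
t=cam("top");c=cam("scene")
print(tri(t,(339.5,230.7),c,(275.2,146.5)))
a=[at_z(t,*p,.05)[:2] for p in((300.7,199.3),(343.9,213.6),(287.9,234.3),(333.2,249.3))]
for i,j in((1,0),(3,2),(2,0),(3,1)): d=a[j]-a[i];print(np.hypot(*d),np.arctan2(d[1],d[0]))
print("ctr",sum(a)/4)
l=trace("chute","scene");print([(d["score"],(np.array(d["rect"])*[W,H,W,H]).round(1)) for d in l[:2]])
for n,cc in(("top",t),("scene",c)):
  for d in trace("block1",n):
    r=d["region"];ys,xs=np.nonzero(r);print(n,round(d["score"],2),xs.mean().round(1),ys.mean().round(1),r.sum(),cc["image"][r].mean(0).round())
save(c,"sc10.png",(200,120,400,340),2.6)
go((.432,-.1606,.3),2.87)
E
```

```text
[ 0.43152642 -0.1508036   0.09044063]
0.15222330600903197 1.2566128828457577
0.157411521395414 1.2586682477931521
0.12528776157652677 -0.3445471193737613
0.12491414374049545 -0.3031014417108437
ctr [ 0.45321184 -0.07736242]
[(0.65, array([258.5, 273.6, 114.8, 168. ]))]
top 0.87 234.6 161.6 341 [92. 90. 89.]
top 0.79 256.4 166.6 215 [75. 73. 73.]
top 0.73 246.5 164.4 237 [89. 87. 86.]
top 0.72 197.4 249.2 281 [49. 49. 51.]
top 0.69 211.2 290.0 204 [ 40.  54. 100.]
top 0.56 239.2 272.9 194 [107.  34.  33.]
top 0.47 226.6 162.8 3559 [85. 84. 85.]
top 0.17 394.9 210.9 4674 [103. 102. 102.]
scene 0.9 250.5 241.8 338 [104. 103.  99.]
scene 0.78 313.6 142.1 324 [ 7. 89. 30.]
scene 0.76 253.8 252.4 445 [124. 123. 119.]
scene 0.76 418.1 266.9 442 [ 15.  55. 128.]
scene 0.7 379.9 243.8 433 [136.  10.   7.]
scene 0.6 246.5 232.7 256 [73. 72. 70.]
scene 0.58 261.1 268.4 783 [126. 125. 120.]
pos [0.429  0.0245 0.3855] yaw 3.07 tilt [0.001 0.001] t 49.9 w 48.3 gf 0.0 F [0.3 1.5 0.1] j7 1.2
SHIFT [-2.63 -8.88  4.27] TURNz 2.87
```

View pics/sc10.png

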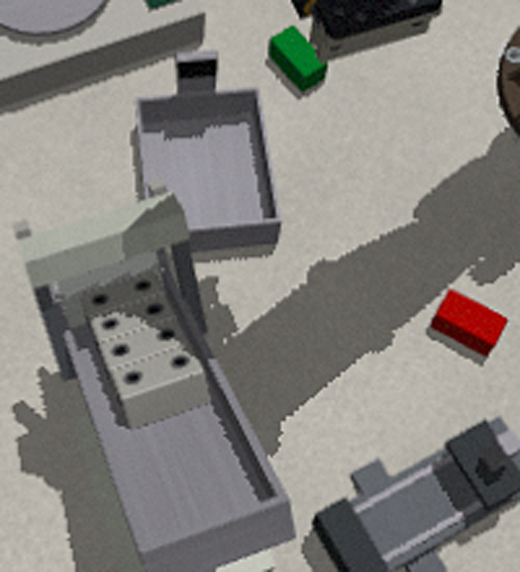

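All four blocks are queued crosswise behind the gate, with bores visible in rows near native scene (240–255, 230–265). The dish hasn't moved. Next is its handle.

```bash
python3 -m handwheel '[[0,0,0,0,0,1],[0,0,0,0,0,1],[0,0,0,0,0,1],[0,0,0,0,0,0.36],[-0.31,-0.96,1,0,0,0],[-0.31,-0.96,1,0,0,0],[-0.31,-0.96,1,0,0,0],[-0.31,-0.96,1,0,0,0]]' 0.6 >/dev/null
python3 -m handwheel '[[-0.31,-0.96,1,0,0,0],[-0.31,-0.96,1,0,0,0],[-0.31,-0.96,1,0,0,0],[-0.31,-0.96,1,0,0,0],[-0.31,-0.96,1,0,0,0],[0,0,0,0,0,0],[0,0,0,0,0,0]]' >/dev/null
python3 - <<'E'
from h import *
t=cam("top");c=cam("scene")
for n in("top","scene"): print([(round(d["score"],2),np.round(np.array(d["point"])*[W,H],1)) for d in place_of("dish_grip",n)])
go((.431,-.157,.07),2.836)
save(c,"sc11.png",(230,110,380,220),4.5)
E
```

```text
[(0.81, array([340. , 230.7]))]
[(0.91, array([273.5, 146. ])), (0.57, array([257.9, 263.7]))]
pos [ 0.4304 -0.1567  0.2062] yaw 2.837 tilt [ 0.002 -0.   ] t 51.3 w 55.3 gf 0.0 F [-0.5  0.3 -0.6] j7 1.17
SHIFT [-0.02 -0.01  6.81] TURNz 0.02
```

View pics/sc11.png

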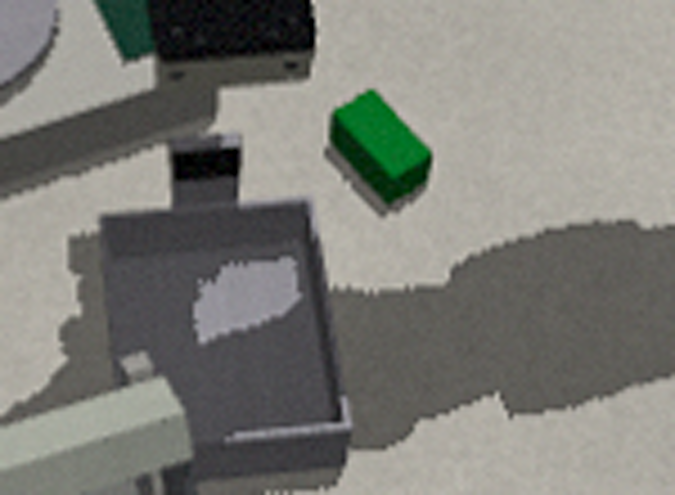

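```bash
python3 -m handwheel '[[0,0,1,0,0,0],[0,0,1,0,0,0],[0,0,1,0,0,0],[0,0,1,0,0,0],[0,0,1,0,0,0],[0,0,0.9,0,0,0],[0,0,0.7,0,0,0],[0,0,0.2,0,0,0]]' >/dev/null
python3 -m handwheel '[[0,0,0,0,0,0],[0,0,0,0,0,0],[0,0,0,0,0,0],[0,0,0,0,0,0],[0,0,0,0,0,0],[0,0,0,0,0,0],[0,0,0,0,0,0],[0,0,0,0,0,0]]' 0 55
python3 -m handwheel '[[0,0,0,0,0,0],[0,0,0,0,0,0],[0,0,0,0,0,0],[0,0,0,0,0,0]]'
python3 -m handwheel '[[0,0,-0.3,0,0,0],[0,0,-0.4,0,0,0],[0,0,-0.5,0,0,0],[0,0,-0.5,0,0,0],[0,0,-0.5,0,0,0],[0,0,-0.3,0,0,0],[0,0,0,0,0,0],[0,0,0,0,0,0]]'
python3 - <<'E'
from h import *
M=np.array([.6065,.034]);u=np.array([np.cos(1.49),np.sin(1.49)])
go((*(M-.215*u),.122),3.06)
E
```

```text
clock: 52.67
position: [0.4295, -0.1581, 0.0695]
ee_rot: [0.48, 3.104, -0.0]
force: [-1.0, -1.8, 2.4]
width: 0.108
gripper_force: 55.0
clock: 53.0
position: [0.4296, -0.1581, 0.0695]
ee_rot: [0.48, 3.104, -0.001]
force: [-1.4, -0.3, 5.6]
width: 0.109
gripper_force: 55.0
clock: 53.67
position: [0.4297, -0.1582, 0.1197]
ee_rot: [0.481, 3.104, -0.001]
force: [-0.7, -0.2, -2.1]
width: 0.102
gripper_force: 55.0
pos [ 0.4297 -0.1582  0.1197] yaw 2.834 tilt [ 0.001 -0.001] t 53.7 w 9.4 gf 55.0 F [-0.7 -0.2 -2.1] j7 1.04
SHIFT [-8.04 -0.45 -0.1 ] TURNz -3.23
```

```bash
python3 -m handwheel '[[0,-0.4,0,0,0,-0.8],[0,-0.4,0,0,0,-0.8],[0,0,0,0,0,-0.8],[0,0,0,0,0,-0.83],[-0.4,0,0,0,0,0],[-0.8,0,0,0,0,0],[-0.8,0,0,0,0,0],[-0.8,0,0,0,0,0]]' >/dev/null
python3 -m handwheel '[[-0.8,0,0,0,0,0],[-0.8,0,0,0,0,0],[-0.8,0,0,0,0,0],[-0.8,0,0,0,0,0],[-0.8,0,0,0,0,0],[-0.6,0,0,0,0,0],[-0.4,0,0,0,0,0],[0,0,0,0,0,0]]' 
python3 - <<'E'
from h import *
t=cam("top");c=cam("scene")
for n in("top","scene"): print([(round(d["score"],2),np.round(np.array(d["point"])*[W,H],1)) for d in place_of("dish_grip",n)])
M=np.array([.6065,.034]);u=np.array([np.cos(1.49),np.sin(1.49)])
go((*(M-.215*u),.122),3.06)
im=np.vstack([cv2.resize(t["image"][130:260,240:400],None,fx=3,fy=3)[:,:,::-1]]);im2=cv2.resize(c["image"][120:280,190:330],None,fx=2.44,fy=2.44)[:,:,::-1][:390]
cv2.imwrite("pics/x12.png",np.hstack([im[:im2.shape[0]],im2[:im.shape[0]]])[:, :800])
E
```

```text
clock: 55.0
position: [0.5822, -0.1856, 0.1188]
ee_rot: [0.129, 3.138, 0.001]
force: [0.0, -0.0, -0.8]
width: 0.107
gripper_force: 55.0
[(0.71, array([354.7, 181.7]))]
[]
pos [ 0.5798 -0.186   0.1191] yaw 3.06 tilt [-0.001 -0.   ] t 55.2 w 9.7 gf 55.0 F [ 0.7 -0.2 -2.2] j7 1.22
SHIFT [-0.44  0.32 -0.15] TURNz 0.0
```

View pics/x12.png

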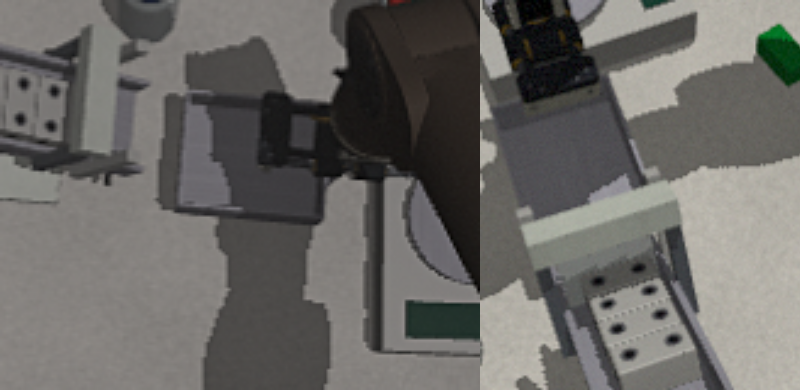

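```bash
python3 - <<'E'
from h import *
t=cam("top")
for p,z in(((301,161.3),.10),((299,200.5),.10),((289.3,156.7),.151),((286.7,186.7),.151)): print(at_z(t,*p,z).round(4))
M=np.array([.6065,.034]);u=np.array([np.cos(1.49),np.sin(1.49)]);p=observe()["position"][:2]
print(p+.165*u+.065*np.array([u[1],-u[0]]),p+.165*u-.065*np.array([u[1],-u[0]]))
for n in("scene",):
  c=cam("scene"); print(((proj(c,np.array([[*(M-.0*u),.125]])))))
  print(at_z(c,190+525/2.44-480/2.44,120+212/2.44,.1))
E
```

```text
[ 0.6539 -0.0228  0.1   ]
[ 0.5234 -0.0163  0.1   ]
[0.6545 0.0173 0.151 ]
[0.5579 0.0249 0.151 ]
[ 0.65789857 -0.02685042] [ 0.52832266 -0.01635832]
[[240.47594404 225.2419457 ]]
[ 0.65604204 -0.05334425  0.1       ]
```

```bash
python3 -m handwheel '[[-0.3,0,0,0,0,0],[-0.4,0,0,0,0,0],[0,0.5,0,0,0,0],[0,0.7,0,0,0,0],[0,0.6,0,0,0,0],[0,0.3,0,0,0,0],[0,0,0,0,0,0],[0,0,0,0,0,0]]'
python3 -m handwheel '[[0,0.1,0,0,0,0],[0,0.1,0,0,0,0],[0,0.1,0,0,0,0],[0,0.1,0,0,0,0],[0,0.1,0,0,0,0],[0,0,0,0,0,0],[0,0,0,0,0,0]]'
```

```text
clock: 55.97
position: [0.5979, -0.1444, 0.1195]
ee_rot: [-0.125, -3.139, 0.001]
force: [0.5, 0.1, -3.0]
width: 0.103
gripper_force: 55.0
clock: 56.55
position: [0.5987, -0.1352, 0.1193]
ee_rot: [0.127, 3.139, -0.0]
force: [0.1, 0.5, -2.1]
width: 0.104
gripper_force: 55.0
```

```bash
python3 -m handwheel '[[0,0.3,0,0,0,0],[0,0.3,0,0,0,0],[0,0.3,0,0,0,0],[0,0,0,0,0,0],[0,0,0,0,0,0]]'
python3 -m handwheel '[[0,0.3,0,0,0,0],[0,0,0,0,0,0],[0,0,0,0,0,0]]'
```

```text
clock: 56.97
position: [0.6003, -0.1164, 0.1195]
ee_rot: [0.125, 3.139, 0.0]
force: [-1.0, -0.3, -1.6]
width: 0.104
gripper_force: 55.0
clock: 57.22
position: [0.6008, -0.1114, 0.1194]
ee_rot: [0.127, 3.139, -0.0]
force: [0.6, -1.2, -2.0]
width: 0.106
gripper_force: 55.0
```

```bash
python3 -m handwheel '[[0,0.3,0,0,0,0],[0,0.3,0,0,0,0],[0,0.3,0,0,0,0],[0,0.2,0,0,0,0],[0,0,0,0,0,0],[0,0,0,0,0,0]]'
python3 -m handwheel '[[0,0.15,0,0,0,0],[0,0.15,0,0,0,0],[0,0,0,0,0,0],[0,0,0,0,0,0]]'
```

```text
clock: 57.72
position: [0.6024, -0.0881, 0.1193]
ee_rot: [-0.126, -3.139, -0.002]
force: [0.7, 0.4, -2.0]
width: 0.105
gripper_force: 55.0
clock: 58.05
position: [0.603, -0.0836, 0.1194]
ee_rot: [0.128, 3.139, -0.001]
force: [0.7, -4.1, -0.4]
width: 0.107
gripper_force: 55.0
```

```bash
python3 -m handwheel '[[0,0.1,0,0,0,0],[0,0.1,0,0,0,0],[0,0.1,0,0,0,0],[0,0,0,0,0,0],[0,0,0,0,0,0],[0,0,0,0,0,0]]'
python3 - <<'E'
from h import *
t=cam("top");c=cam("scene")
im=cv2.resize(t["image"][130:260,220:380],None,fx=3,fy=3)[:,:,::-1];im2=cv2.resize(c["image"][160:290,200:306],None,fx=3,fy=3)[:,:,::-1]
cv2.imwrite("pics/x13.png",np.hstack([im,im2]))
go((0.6,-.08,.12),3.06)
E
```

```text
clock: 58.55
position: [0.6028, -0.0812, 0.1184]
ee_rot: [-0.132, -3.137, 0.007]
force: [0.2, -11.4, -6.0]
width: 0.106
gripper_force: 55.0
pos [ 0.6028 -0.0813  0.1184] yaw 3.058 tilt [-0.002 -0.005] t 58.6 w 9.9 gf 55.0 F [  0.6 -10.4  -5.4] j7 1.04
SHIFT [ 0.15  0.05 -0.08] TURNz -0.03
```

View pics/x13.png

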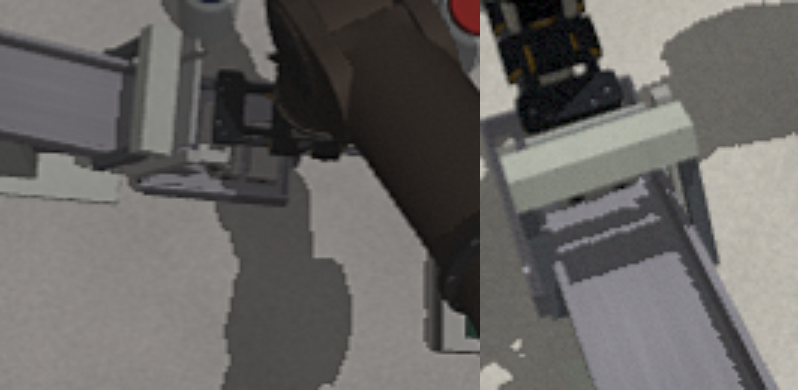

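All four blocks have left the chute, and the downward load grew by about 3 N. I'm past the picture allowance (16 viewed against 14), so from here I'll rely on the networks and numbers only.

```bash
python3 -m handwheel '[[0,0,0,0,0,0],[0,0,0,0,0,0],[0,0,0,0,0,0],[0,0,0,0,0,0],[0,-0.2,0,0,0,0],[0,-0.4,0,0,0,0],[0,-0.4,0,0,0,0],[0,-0.4,0,0,0,0]]' >/dev/null
python3 -m handwheel '[[0,-0.4,0,0,0,0],[0,-0.4,0,0,0,0],[0,-0.4,0,0,0,0],[0,-0.4,0,0,0,0],[0,-0.4,0,0,0,0],[0,-0.4,0,0,0,0],[0,-0.4,0,0,0,0],[0,-0.4,0,0,0,0]]' >/dev/null
python3 -m handwheel '[[0,-0.4,0,0,0,0],[0,-0.2,0,0,0,0],[0,-0.1,0,0,0,0],[0,0,0,0,0,0],[0,0,0,0,0,0],[0,0,0,0,0,0]]'
python3 - <<'E'
from h import *
t=cam("top");c=cam("scene")
print("pan",at_z(c,216.4,112.1,.066),at_z(t,397.5,202.4,.066))
go((0.519,-.433,.18),3.06)
for n,cc in(("top",t),("scene",c)):
  for l in("block1","dish"):
   for d in trace(l,n):
    r=d["region"];ys,xs=np.nonzero(r);print(n,l,round(d["score"],2),xs.mean().round(1),ys.mean().round(1),r.sum(),cc["image"][r].mean(0).round(),at_z(cc,xs.mean(),ys.mean(),.07).round(3))
for l,z in(("bottle_a",0),): print(at_z(t,*(np.array(place_of(l,"top")[0]["point"])*[W,H]),z))
E
```

```text
clock: 60.48
position: [0.595, -0.1824, 0.1194]
ee_rot: [0.126, 3.139, 0.001]
force: [1.0, 0.5, -4.7]
width: 0.107
gripper_force: 55.0
pan [ 0.53129493 -0.34642193  0.066     ] [ 0.52616336 -0.34792629  0.066     ]
pos [ 0.5949 -0.1825  0.1194] yaw 3.061 tilt [0. 0.] t 60.6 w 9.9 gf 55.0 F [-0.5  0.1 -4.5] j7 1.22
SHIFT [  2.76 -12.79  -3.03] TURNz 0.02
top block1 0.79 239.6 272.9 212 [112.  42.  41.] [0.291 0.173 0.07 ]
top block1 0.64 342.3 270.1 189 [37. 66. 41.] [ 0.302 -0.158  0.07 ]
top block1 0.58 234.9 164.7 4920 [98. 97. 98.] [0.648 0.197 0.07 ]
top block1 0.54 322.2 179.1 158 [76. 74. 73.] [ 0.602 -0.096  0.07 ]
top block1 0.54 211.3 290.0 187 [ 42.  58. 107.] [0.235 0.262 0.07 ]
top block1 0.42 337.0 187.1 118 [67. 66. 65.] [ 0.575 -0.145  0.07 ]
top dish 0.66 315.7 179.7 1126 [75. 73. 77.] [ 0.599 -0.074  0.07 ]
top dish 0.18 158.3 196.1 438 [92. 93. 93.] [0.539 0.449 0.07 ]
scene block1 0.77 417.4 267.0 440 [ 14.  54. 126.] [0.263 0.278 0.07 ]
scene block1 0.69 224.8 176.0 517 [90. 89. 86.] [ 0.586 -0.136  0.07 ]
scene block1 0.61 313.8 141.8 349 [11. 73. 27.] [ 0.327 -0.139  0.07 ]
scene block1 0.6 380.2 243.6 454 [137.  15.  12.] [0.314 0.19  0.07 ]
scene block1 0.59 226.3 188.0 140 [66. 65. 63.] [ 0.595 -0.101  0.07 ]
scene block1 0.58 221.8 165.9 43 [87. 86. 81.] [ 0.582 -0.168  0.07 ]
scene dish 0.72 218.7 189.0 1446 [81. 80. 83.] [ 0.613 -0.107  0.07 ]
[0.76941698 0.0200194  0.        ]
```

```bash
python3 -m handwheel '[[0.3,0,-0.3,0,0,0],[0.4,0,-0.5,0,0,0],[0.4,0,-0.5,0,0,0],[0.4,0,-0.5,0,0,0],[0.4,0,-0.5,0,0,0],[0.4,-0.2,-0.4,0,0,0],[0.3,-0.5,-0.3,0,0,0],[0.06,-0.7,0,0,0,0]]'
python3 -m handwheel '[[0,-0.8,0,0,0,0],[0,-0.8,0,0,0,0],[0,-0.8,0,0,0,0],[0,-0.8,0,0,0,0],[0,-0.8,0,0,0,0],[0,-0.8,0,0,0,0],[0,-0.8,0,0,0,0],[0,-0.8,0,0,0,0]]'
python3 -m handwheel '[[0,-0.8,0,0,0,0],[0,-0.8,0,0,0,0],[0,-0.8,0,0,0,0],[0,-0.8,0,0,0,0],[0,-0.8,0,0,0,0],[0,-0.6,0,0,0,0],[0,-0.3,0,0,0,0],[0,0,0,0,0,0]]'
python3 - <<'E'
from h import *
go((.521,-.432,.137),3.06)
t=cam("top");c=cam("scene")
for n,cc in(("top",t),("scene",c)):
  for l in("block1","dish"):
   for d in trace(l,n)[:6]:
    r=d["region"];ys,xs=np.nonzero(r);print(n,l,round(d["score"],2),xs.mean().round(1),ys.mean().round(1),r.sum(),cc["image"][r].mean(0).round(),at_z(cc,xs.mean(),ys.mean(),.13).round(3))
E
```

```text
clock: 61.5
position: [0.5391, -0.2062, 0.1816]
ee_rot: [0.125, 3.137, -0.002]
force: [-0.5, 0.7, -5.1]
width: 0.106
gripper_force: 55.0
clock: 62.17
position: [0.5283, -0.3365, 0.1791]
ee_rot: [-0.13, -3.139, 0.001]
force: [0.5, 0.6, -5.2]
width: 0.108
gripper_force: 55.0
clock: 62.83
position: [0.5206, -0.4339, 0.1789]
ee_rot: [-0.131, -3.139, 0.0]
force: [-0.1, -0.3, -4.5]
width: 0.107
gripper_force: 55.0
pos [ 0.5206 -0.4339  0.1789] yaw 3.058 tilt [-0. -0.] t 62.8 w 9.9 gf 55.0 F [-0.1 -0.3 -4.5] j7 1.68
SHIFT [-0.01  0.1   2.1 ] TURNz -0.03
top block1 0.7 420.0 208.7 122 [89. 87. 86.] [ 0.496 -0.4    0.13 ]
top block1 0.64 342.9 269.8 210 [26. 43. 28.] [ 0.303 -0.151  0.13 ]
top block1 0.59 408.5 198.5 268 [53. 52. 51.] [ 0.529 -0.364  0.13 ]
top block1 0.53 239.8 272.7 223 [94. 37. 36.] [0.292 0.167 0.13 ]
top block1 0.49 211.1 290.3 237 [43. 54. 91.] [0.238 0.253 0.13 ]
top block1 0.44 401.4 205.6 22 [34. 33. 32.] [ 0.505 -0.34   0.13 ]
top dish 0.58 398.7 198.2 1568 [51. 49. 51.] [ 0.529 -0.333  0.13 ]
top dish 0.42 235.1 164.8 5102 [83. 82. 83.] [0.632 0.19  0.13 ]
scene block1 0.85 379.8 244.2 374 [130.   5.   3.] [0.341 0.206 0.13 ]
scene block1 0.83 215.6 78.3 489 [75. 74. 72.] [ 0.503 -0.408  0.13 ]
scene block1 0.77 314.1 142.3 344 [ 7. 55. 18.] [ 0.352 -0.101  0.13 ]
scene block1 0.65 417.9 267.3 448 [ 16.  53. 121.] [0.291 0.288 0.13 ]
scene block1 0.62 216.1 98.2 120 [69. 68. 66.] [ 0.527 -0.339  0.13 ]
scene block1 0.57 216.3 91.4 246 [65. 64. 62.] [ 0.518 -0.361  0.13 ]
scene dish 0.61 213.0 100.1 2063 [71. 70. 73.] [ 0.537 -0.336  0.13 ]
scene dish 0.22 170.4 253.4 1341 [ 57.  80. 111.] [0.774 0.037 0.13 ]
```

```bash
python3 -m handwheel '[[0,0.1,0.3,0,0,0],[0,0,0.4,0,0,0],[0,0,0.4,0,0,0],[0,0,0.4,0,0,0],[0,0,0.3,0,0,0],[0,0,0.1,0,0,0],[0,0,0,0,0,0],[0,0,0,0,0,0]]'
python3 -m handwheel '[[0,0,0.05,0,0,0],[0,0,0.05,0,0,0],[0,0,0.05,0,0,0],[0,0,0,0,0,0],[0,0,0,0,0,0]]'
python3 -m handwheel '[[0,0,0.05,0,0,0],[0,0,0.05,0,0,0],[0,0,0,0,0,0],[0,0,0,0,0,0]]'
```

```text
clock: 63.8
position: [0.5214, -0.43, 0.1413]
ee_rot: [0.128, 3.139, 0.0]
force: [-0.7, 0.0, -4.0]
width: 0.108
gripper_force: 55.0
clock: 64.22
position: [0.5213, -0.43, 0.1384]
ee_rot: [-0.128, -3.139, 0.0]
force: [0.8, -0.4, -5.7]
width: 0.107
gripper_force: 55.0
clock: 64.55
position: [0.5214, -0.4299, 0.1363]
ee_rot: [-0.128, -3.139, -0.0]
force: [-0.6, 0.3, -5.3]
width: 0.101
gripper_force: 55.0
```

```bash
python3 -m handwheel '[[0,0,0.05,0,0,0],[0,0,0.05,0,0,0],[0,0,0,0,0,0],[0,0,0,0,0,0]]'
python3 -m handwheel '[[0,0,0.05,0,0,0],[0,0,0,0,0,0],[0,0,0,0,0,0]]'
python3 - <<'E'
from h import *
t=cam("top");c=cam("scene")
D={n:trace("dish",n)[0] for n in("top","scene")}
for n,cc in(("top",t),("scene",c)):
    d=D[n];print(n,d["score"],(np.array(d["rect"])*[W,H,W,H]).round(1))
    # predicted rect
    P=place(box(.16,.13,.066,.116),[.5283,-.3452,1.49]);q=proj(cc,P);lo,hi=q.min(0),q.max(0);print("pred",np.r_[(lo+hi)/2,hi-lo].round(1))
E
```

```text
clock: 64.88
position: [0.5215, -0.4302, 0.1358]
ee_rot: [0.128, 3.138, -0.001]
force: [-4.8, -0.0, 6.6]
width: 0.107
gripper_force: 55.0
clock: 65.13
position: [0.5215, -0.4302, 0.1357]
ee_rot: [0.129, 3.138, -0.002]
force: [-6.8, 0.7, 13.8]
width: 0.106
gripper_force: 55.0
top 0.69 [398.9 200.5  51.6  45.6]
pred [399.1 200.2  54.2  45.8]
scene 0.76 [218.3 106.6  63.2  61.1]
pred [216.7 107.   62.5  65.9]
```

```bash
python3 -m handwheel '[[0,0,-0.07,0,0,0],[0,0,0,0,0,0],[0,0,0,0,0,0]]'
python3 -m handwheel '[[0,0,0,0,0,0],[0,0,0,0,0,0],[0,0,0,0,0,0],[0,0,0,0,0,0],[0,0,0,0,0,0]]' 0.32
python3 -m handwheel '[[0,0,-0.2,0,0,0],[0,0,-0.4,0,0,0],[0,0,-0.6,0,0,0],[0,0,-0.8,0,0,0],[0,0,-1,0,0,0],[0,0,-1,0,0,0],[0,0,-1,0,0,0],[0,0,-1,0,0,0]]'
python3 -m handwheel '[[0,-1,-0.5,0,0,0],[0,-1,-0.5,0,0,0],[0,-1,-0.5,0,0,0],[0,-1,-0.5,0,0,0],[0,-1,-0.5,0,0,0],[0,-1,0,0,0,0],[0,0,0,0,0,0],[0,0,0,0,0,0]]'
python3 - <<'E'
from h import *
t=cam("top");c=cam("scene")
for n,cc in(("top",t),("scene",c)):
    d=trace("dish",n)[0];print(n,d["score"],(np.array(d["rect"])*[W,H,W,H]).round(1))
    P=np.vstack([place(p+[0,0,.066],[.5283,-.3452,1.49]) for p in DISH]);q=proj(cc,P);lo,hi=q.min(0),q.max(0);print("pred",np.r_[(lo+hi)/2,hi-lo].round(1))
    for d in trace("block1",n):
      r=d["region"];ys,xs=np.nonzero(r);print(n,round(d["score"],2),xs.mean().round(1),ys.mean().round(1),r.sum(),cc["image"][r].mean(0).round(),at_z(cc,xs.mean(),ys.mean(),.09).round(3))
    for l in("bottle_a","bottle_b","beaker"): print(l,[(round(d["score"],2),(np.array(d["rect"])*[W,H,W,H]).round()) for d in find_in(l,n)][:3])
print(observe()["clock"])
E
```

```text
clock: 65.58
position: [0.5216, -0.4302, 0.1357]
ee_rot: [0.128, 3.138, -0.001]
force: [-2.9, -0.4, 6.4]
width: 0.101
gripper_force: 55.0
clock: 66.0
position: [0.5215, -0.4298, 0.1346]
ee_rot: [0.127, 3.139, 0.0]
force: [0.4, 0.3, 0.1]
width: 0.317
gripper_force: 0.0
clock: 66.67
position: [0.5216, -0.4298, 0.2573]
ee_rot: [0.127, 3.138, -0.001]
force: [1.1, -0.2, -0.1]
width: 0.323
gripper_force: 0.0
clock: 67.33
position: [0.5113, -0.5504, 0.3055]
ee_rot: [0.131, 3.138, 0.0]
force: [0.2, 0.1, -0.2]
width: 0.317
gripper_force: 0.0
top 0.63 [404.8 200.1  66.5  44.1]
pred [403.8 200.2  63.6  45.8]
top 0.7 341.8 269.9 209 [30. 50. 33.] [ 0.303 -0.154  0.09 ]
top 0.68 210.6 289.8 226 [37. 49. 88.] [0.237 0.261 0.09 ]
top 0.58 403.8 200.2 285 [79. 77. 76.] [ 0.53  -0.362  0.09 ]
top 0.55 414.5 205.5 196 [57. 56. 55.] [ 0.512 -0.397  0.09 ]
top 0.38 399.7 199.3 1903 [56. 54. 56.] [ 0.532 -0.348  0.09 ]
bottle_a [(0.63, array([375., 139.,  32.,  38.])), (0.57, array([290., 129.,  21.,  36.])), (0.25, array([197., 250.,  21.,  14.]))]
bottle_b [(0.63, array([375., 139.,  32.,  38.])), (0.57, array([290., 129.,  21.,  36.])), (0.25, array([197., 250.,  21.,  14.]))]
beaker [(0.91, array([160., 196.,  22.,  26.]))]
scene 0.82 [217.3 102.4  60.6  72.1]
pred [216.7 100.2  62.5  79.5]
scene 0.94 379.8 243.9 426 [130.   9.   6.] [0.324 0.196 0.09 ]
scene 0.76 418.1 266.9 463 [ 16.  54. 122.] [0.271 0.282 0.09 ]
scene 0.62 313.7 142.5 324 [ 5. 63. 20.] [ 0.337 -0.125  0.09 ]
scene 0.61 218.0 102.6 185 [63. 62. 60.] [ 0.52  -0.356  0.09 ]
scene 0.59 216.9 90.4 465 [101. 100.  97.] [ 0.507 -0.401  0.09 ]
bottle_a [(0.93, array([171., 254.,  39.,  47.])), (0.88, array([152., 154.,  41.,  56.]))]
bottle_b [(0.93, array([171., 254.,  39.,  47.])), (0.88, array([152., 154.,  41.,  56.]))]
beaker [(0.9, array([347., 391.,  37.,  39.]))]
67.9333
```

```bash
python3 -m handwheel '[[0,0,0,0,0,0],[0,0,0,0,0,0],[0,0,0,0,0,0],[0,0,0,0,0,0]]'
python3 -c "from cell import sign_off;print(sign_off())"
```

```text
clock: 68.27
position: [0.5116, -0.5496, 0.3047]
ee_rot: [0.128, 3.139, -0.0]
force: [0.8, -0.8, -0.6]
width: 0.32
gripper_force: 0.0
the job is handed in; nothing more can be done
None
```

I handed the job in at 68 s: the dish stands centrally on the balance pan with, by its weight, all four blocks (the cameras picked out only two or three there), the bottles and beaker were not touched, and I viewed 16 pictures against the limit of 14.

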